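# Pack the sorting cups into the drawer of a mineral stall

### The job

The blue sorting cup on the round cork mat and the clear box with the purple crystal in the open drawer are in each other's place: swap them, so that the box stands upright on the cork mat and the blue cup stands upright on the red disc in the drawer. Nest all the other sorting cups that are out on the table into the blue cup as one straight stack, in any order, and once all the cups are packed push the drawer fully home. Leave the other things on the table where they are.

Things in the scene. Friction and masses are not known exactly. Their poses are not given: they have to be found in the camera images.
- cup_blue: blue plastic cup, round, open on top, tapered: foot 34 mm across, rim 64 mm, 60 mm tall, 70 g; its top 14 mm is a vertical band, good to grip across from above. Wall 2 mm, inner floor 20 mm above the underside: a cup lowered into another centres itself and rests on that floor, 20 mm higher (6 mm between the bands). Origin: centre of the underside, z up its axis. It starts on the cork mat
- cup_yellow: yellow plastic sorting cup, same round tapered shape and size as the blue one, standing upright somewhere on the table; absent in some starts. Origin: centre of the underside, z up along its axis
- cup_green: green plastic sorting cup, same round tapered shape and size as the blue one, standing upright somewhere on the table; absent in some starts. Origin: centre of the underside, z up along its axis
- cup_orange: orange plastic sorting cup, same round tapered shape and size as the blue one, standing upright somewhere on the table; absent in some starts. Origin: centre of the underside, z up along its axis
- cup_white: white plastic sorting cup, same round tapered shape and size as the blue one, standing upright somewhere on the table; absent in some starts. Origin: centre of the underside, z up along its axis
- box_purple: a clear square specimen box 56 x 56 mm, 75 mm tall, closed and rigid, black foot with a purple crystal inside; origin at the centre of the underside, x and y square to its sides. 110 to 230 g. It starts in the open drawer, on or near the red disc
- mat: round cork mat, 110 mm across, 4 mm thick, fixed to the table; origin at the centre of its underside
- unit: fixed wooden drawer unit, 250 mm wide (y), front open: 5 mm base plate, and side walls, back and roof (192 to 204 mm above the table, small rocks fixed on it to about 235 mm) from x = 75 to 300 mm. Origin: on the table at the foot of the drawer's front face when the drawer is closed; x points level into the unit (the way the drawer is pushed shut), y to the left, z up
- drawer (a joint): opening of the drawer in m, 0 = fully home against its stop, about 0.12 to 0.15 at the start, 0.16 at most. It slides along the unit's x axis with about 2.5 N of friction, no spring, and stays where it is left
- front_mid (a point): middle of the outer (robot-side) face of the drawer front, 45 mm above the table. The front is a plain flat panel 226 mm wide, 14 mm thick, from 6 to 76 mm above the table, without a handle; it moves with the drawer. x, y, z as the unit's
- red_disc (a point): centre of the red disc (90 mm across, painted flat) on the drawer's floor, 13 mm above the table, 100 mm behind the front's outer face; moves with the drawer. Clear room from it: 86 mm to the front panel, 69 mm to a cross divider (49 mm above the table), 98 mm to the side walls (53 mm above the table). x, y, z as the unit's
- box_green: bystander: a clear square specimen box 56 x 56 mm, 75 mm tall, closed and rigid, black foot with a green crystal inside; origin at the centre of the underside, x and y square to its sides; may stand among the cups
- geode: bystander: brown lump of rock, round, 62 mm across, 46 mm tall, origin under its centre; may stand among the cups
- box_amber: bystander: a clear square specimen box 56 x 56 mm, 75 mm tall, closed and rigid, black foot with a amber crystal inside; origin at the centre of the underside, x and y square to its sides; behind the cups, far right
- torch: bystander: black hand torch lying down, 135 mm long along its x, 34 mm tall, thick end at +x; origin under its middle; far side, beside the drawer unit
There are look-alikes about, which are no part of the job. There is more than one size of the cup_yellow; the job needs the largest.

How it is judged (in metres and radians):
On the way, in this order (a step that is already met when the one before it is completed fails the run):
1. the blue cup stands on the red disc and every other cup present is nested in the stack on it, with the drawer still open (horizontal distance between cup_blue and red_disc below 0.025 m and angle between cup_blue's own z axis and vertical below 0.1 rad and z of cup_blue in the frame of red_disc below 0.006 m and angle between each of cup_yellow, cup_green, cup_orange, cup_white's own z axis and vertical below 0.12 rad and ((horizontal distance between cup_yellow and cup_blue below 0.006 m and z of cup_yellow in the frame of cup_blue between 0.014 and 0.026 m) or (horizontal distance between cup_yellow and cup_green below 0.006 m and z of cup_yellow in the frame of cup_green between 0.014 and 0.026 m) or (horizontal distance between cup_yellow and cup_orange below 0.006 m and z of cup_yellow in the frame of cup_orange between 0.014 and 0.026 m) or (horizontal distance between cup_yellow and cup_white below 0.006 m and z of cup_yellow in the frame of cup_white between 0.014 and 0.026 m)) and ((horizontal distance between cup_green and cup_blue below 0.006 m and z of cup_green in the frame of cup_blue between 0.014 and 0.026 m) or (horizontal distance between cup_green and cup_yellow below 0.006 m and z of cup_green in the frame of cup_yellow between 0.014 and 0.026 m) or (horizontal distance between cup_green and cup_orange below 0.006 m and z of cup_green in the frame of cup_orange between 0.014 and 0.026 m) or (horizontal distance between cup_green and cup_white below 0.006 m and z of cup_green in the frame of cup_white between 0.014 and 0.026 m)) and ((horizontal distance between cup_orange and cup_blue below 0.006 m and z of cup_orange in the frame of cup_blue between 0.014 and 0.026 m) or (horizontal distance between cup_orange and cup_yellow below 0.006 m and z of cup_orange in the frame of cup_yellow between 0.014 and 0.026 m) or (horizontal distance between cup_orange and cup_green below 0.006 m and z of cup_orange in the frame of cup_green between 0.014 and 0.026 m) or (horizontal distance between cup_orange and cup_white below 0.006 m and z of cup_orange in the frame of cup_white between 0.014 and 0.026 m)) and ((horizontal distance between cup_white and cup_blue below 0.006 m and z of cup_white in the frame of cup_blue between 0.014 and 0.026 m) or (horizontal distance between cup_white and cup_yellow below 0.006 m and z of cup_white in the frame of cup_yellow between 0.014 and 0.026 m) or (horizontal distance between cup_white and cup_green below 0.006 m and z of cup_white in the frame of cup_green between 0.014 and 0.026 m) or (horizontal distance between cup_white and cup_orange below 0.006 m and z of cup_white in the frame of cup_orange between 0.014 and 0.026 m)) and value of joint drawer above 0.05 m), for 0.2 s.
2. the drawer is pushed fully home (value of joint drawer below 0.005 m), for 0.2 s.
At the end, for the whole second after the job is handed in: Drawer within 5 mm of home; blue cup upright on the drawer floor within 25 mm of the red disc's centre; every other cup present nested upright in another (20 mm higher and centred, each within 6 mm); purple box upright on the cork mat, centres within 25 mm; all at rest (horizontal distance between cup_blue and red_disc below 0.025 m and angle between cup_blue's own z axis and vertical below 0.1 rad and z of cup_blue in the frame of red_disc below 0.006 m and angle between each of cup_yellow, cup_green, cup_orange, cup_white's own z axis and vertical below 0.12 rad and ((horizontal distance between cup_yellow and cup_blue below 0.006 m and z of cup_yellow in the frame of cup_blue between 0.014 and 0.026 m) or (horizontal distance between cup_yellow and cup_green below 0.006 m and z of cup_yellow in the frame of cup_green between 0.014 and 0.026 m) or (horizontal distance between cup_yellow and cup_orange below 0.006 m and z of cup_yellow in the frame of cup_orange between 0.014 and 0.026 m) or (horizontal distance between cup_yellow and cup_white below 0.006 m and z of cup_yellow in the frame of cup_white between 0.014 and 0.026 m)) and ((horizontal distance between cup_green and cup_blue below 0.006 m and z of cup_green in the frame of cup_blue between 0.014 and 0.026 m) or (horizontal distance between cup_green and cup_yellow below 0.006 m and z of cup_green in the frame of cup_yellow between 0.014 and 0.026 m) or (horizontal distance between cup_green and cup_orange below 0.006 m and z of cup_green in the frame of cup_orange between 0.014 and 0.026 m) or (horizontal distance between cup_green and cup_white below 0.006 m and z of cup_green in the frame of cup_white between 0.014 and 0.026 m)) and ((horizontal distance between cup_orange and cup_blue below 0.006 m and z of cup_orange in the frame of cup_blue between 0.014 and 0.026 m) or (horizontal distance between cup_orange and cup_yellow below 0.006 m and z of cup_orange in the frame of cup_yellow between 0.014 and 0.026 m) or (horizontal distance between cup_orange and cup_green below 0.006 m and z of cup_orange in the frame of cup_green between 0.014 and 0.026 m) or (horizontal distance between cup_orange and cup_white below 0.006 m and z of cup_orange in the frame of cup_white between 0.014 and 0.026 m)) and ((horizontal distance between cup_white and cup_blue below 0.006 m and z of cup_white in the frame of cup_blue between 0.014 and 0.026 m) or (horizontal distance between cup_white and cup_yellow below 0.006 m and z of cup_white in the frame of cup_yellow between 0.014 and 0.026 m) or (horizontal distance between cup_white and cup_green below 0.006 m and z of cup_white in the frame of cup_green between 0.014 and 0.026 m) or (horizontal distance between cup_white and cup_orange below 0.006 m and z of cup_white in the frame of cup_orange between 0.014 and 0.026 m)) and horizontal distance between box_purple and mat below 0.025 m and angle between box_purple's own z axis and vertical below 0.08 rad and z of box_purple in the frame of mat below 0.01 m and value of joint drawer below 0.005 m and linear speed of each of cup_blue, cup_yellow, cup_green, cup_orange, cup_white, box_purple below 0.02 m/s); the robot touches nothing.
It fails at once if a bystander (green box, geode, amber box, torch) is moved by more than 30 mm (distance of any of box_green, geode, box_amber, torch from where it was at the start of the episode above 0.03 m).
Of cup_yellow, cup_green, cup_orange, cup_white only 2 to 4 are there at a start; the rules pass over those that are not, and their reading is None.
At some moment in a run one of box_purple may be knocked a few centimetres aside while the robot is not near it.
It also fails if it takes over 210 s, if anything falls off the work surface, if the arm or the gripper's body presses on something with over 40 N, if the wrist force passes 120 N, or if a joint passes its speed limit or range.

### The arm

A 7-joint arm with a two-finger parallel gripper is mounted at the origin on the work surface. World frame = base frame: x ahead of the robot, y to its left, z up, the work surface at z = 0. Lengths are in mm, angles in rad, forces in N, time in s.
With the tool pointing down it reaches from about 400 to 875 mm from the base axis. Payload 4.4 kg.
Tool frame: the origin (TCP) lies on the centre line of the jaws, within the pads' length; the fingertips stand 14 mm ahead of it and the grasp point (between the pads) lies 5 mm behind it (tips_ahead is the distance from the TCP to the fingertips, in mm); z points along the fingers, y is the line along which they close (so a half turn about z gives the same grasp; the last joint's range is limited). The gripper opens to 85 mm and grips with 20 to 120 N. Pads are 22 mm wide; open, the fingers measure 114 mm over their backs; the gripper's body (76 mm by 85 mm) begins 54 mm behind the grasp point. The pads swing forward as they close: fully open they stand 13 mm farther back than shut.
Start: joints at [-1.256, 0.628, 0.038, 1.517, -0.027, 0.996, -0.02], TCP at [241.559, 603.462, 245.313] pointing down, gripper open.
Joint ranges: [-3.06, 3.06], [-0.37, 2.12], [-1.25, 1.32], [0.18, 2.47], [-1.1, 4.24], [0.23, 1.98], [-2.94, 2.94]. Speed limits (rad/s): [2.57, 2.57, 3.14, 3.14, 3.14, 3.14, 3.14].

### API

Orientations are given as [roll, pitch, yaw] about the fixed x, y, z axes, in that order (R = Rz(yaw) Ry(pitch) Rx(roll)).
In Python, from cell import * gives the robot as it stands.
- The arm moves only by the tool move_arm, never from a script. Its argument "rows" is text: rows parted by semicolons, each of 7 numbers parted by spaces: the shift along the tool's x, y, z scaled (see below), then the turn, a rotation vector about the tool's x, y, z scaled (see below), then the closure, from -1 (fully open) to 1 (shut). A call has 1 to 12 rows; each row is the pose to reach, as a shift and turn from the pose commanded when the call began, along the tool's axes at that moment; what a row does not reach only later rows make up. The controller multiplies each number of a shift by 0.3 m and each number of a turn by pi/2 rad. A row lasts 1/12 s, in which the tool goes at most 41.7 mm and 7.16 degrees, less where a joint would pass 70% of its speed; a pose out of reach is approached as far as the arm can. A call with a number of a shift or a turn outside -1 to 1 is refused whole. A call with a gripper value outside its range is refused whole. The fingers move at their own pace and stop on an object; the grip force is fixed at half the most. Time passes only in rows, so rows that repeat a pose let the fingers close. It gives the time, the measured TCP pose, the force, the opening and the grip force at its end, in the units of the state.
- read_state(): the state, without advancing time (a new reading comes with each control period).
- get_image(name): name is "scene" or "top" or "wrist"; returns a dict with "img" (480x640x3 uint8, red, green, blue), "vfov" (degrees; the focal length in pixels is half the picture's height over the tangent of half this angle, whatever the lens; pixels are square), "cx", "cy" (the principal point, pixels), "extrinsics" (4x4, takes a point from camera to world coordinates); the wrist camera has in their place "T_tool_cam" (4x4, takes a point from camera to tool coordinates, whose origin is the TCP and whose axes are the flange's). Camera axes: x right, y up, looking along -z (the intrinsics and any distortion apply to the point x, -y, -z); pixel columns grow to the right and rows downward; lengths in mm; the calibration is good to about 2 mm. A picture is of the moment at which its call begins: read the wrist's pose just before it. There is no depth.
- finish_job(): hands the job in; it is judged then, once.
The state is a dict: "clock": time; "qpos": joint angles; "qd": joint speeds; "tau": joint torques, N m; "eef_pos": TCP position; "tool_rot": TCP orientation; "force": force on the tool from outside, world axes, zero at the start; "torque": the same for the moment, N m; "width": finger opening in mm; "gripper_force": force on a finger pad.
Only numpy, scipy, OpenCV 4.12 (cv2) and the standard library are available. Lean on these libraries where they do the work, as an engineer would, in place of code of your own. Each camera call takes 0.05 s, during which the arm holds its last target. There are 200 camera calls.

## Working session

There is one attempt and no reset: what is moved stays moved. The work goes in short steps, Python scripts to look and compute and a tool call to move; the robot and the scene stay as the last step left them, time stands still between calls to the robot, and variables do not carry over. Pictures are saved under pics/ and viewed, at most 16 in all, crops included, and the job is handed in when it is done.

Besides the shell and the picture viewer there is one more tool, called after "Call:" as name(argument=value, ...), one argument or row to a line, values as JSON. move_arm: Moves the arm, as the interface text tells. Its arguments: {"type":"object","properties":{"rows":{"type":"string"}},"required":["rows"]}

```bash
ls; mkdir -p pics
python3 - <<'E'
from cell import *
import cv2,numpy as np
s=read_state();print(s)
for n in("scene","top"):
    d=get_image(n);cv2.imwrite(f"pics/{n}0.png",d["img"][:,:,::-1]);print({k:v for k,v in d.items() if k!="img"})
d=get_image("wrist");print({k:v for k,v in d.items() if k!="img"})
E
```

```text
pics
{'clock': 0.0, 'qpos': array([-1.25579439,  0.62933871,  0.03844636,  1.51836157, -0.02701411,
        0.99629096, -0.01999866]), 'qd': array([-0.0002012 ,  0.00096563, -0.00142345, -0.00083622, -0.0001438 ,
        0.00031668, -0.00044742]), 'tau': array([ 3.98118545e-04, -5.63407874e+01,  1.22619823e+00, -1.93449390e+01,
        1.09090339e-02,  1.06079917e-02, -1.05450827e-06]), 'eef_pos': array([241.3334832 , 602.90026856, 244.39599787]), 'tool_rot': array([-3.13971215e+00,  1.50494741e-05,  2.76078099e+00]), 'force': array([-0.37449582,  0.08993687,  0.55753859]), 'torque': array([-0.00893646, -0.00669393,  0.00711122]), 'gripper_force': 0.0, 'width': 85.58092882298587}
{'vfov': 51.78390755711863, 'cx': 310.8553616311231, 'cy': 240.95229402128376, 'extrinsics': array([[ 7.44389378e-01, -4.63627338e-01,  4.80556079e-01,
         1.12338137e+03],
       [ 6.67554516e-01,  5.33918911e-01, -5.18942738e-01,
        -6.86426261e+02],
       [-1.59819390e-02,  7.07092843e-01,  7.06940089e-01,
         8.97876982e+02],
       [ 0.00000000e+00,  0.00000000e+00,  0.00000000e+00,
    
[... 192 characters left out ...]
03e+02],
       [-9.99490332e-01, -2.85113832e-02, -1.43588817e-02,
        -9.74691385e+01],
       [-1.92303524e-02,  1.78719704e-01,  9.83712082e-01,
         1.25935178e+03],
       [ 0.00000000e+00,  0.00000000e+00,  0.00000000e+00,
         1.00000000e+00]])}
{'vfov': 70.64840263811537, 'cx': 319.5553134977439, 'cy': 245.85056752357832, 'T_tool_cam': array([[-6.84166012e-04,  9.53152074e-01,  3.02490753e-01,
         7.75071034e+01],
       [ 9.99999751e-01,  7.04717608e-04,  4.12005721e-05,
         5.65137222e-01],
       [-1.73900149e-04,  3.02490706e-01, -9.53152319e-01,
        -1.27682668e+02],
       [ 0.00000000e+00,  0.00000000e+00,  0.00000000e+00,
         1.00000000e+00]])}
```

View pics/scene0.png

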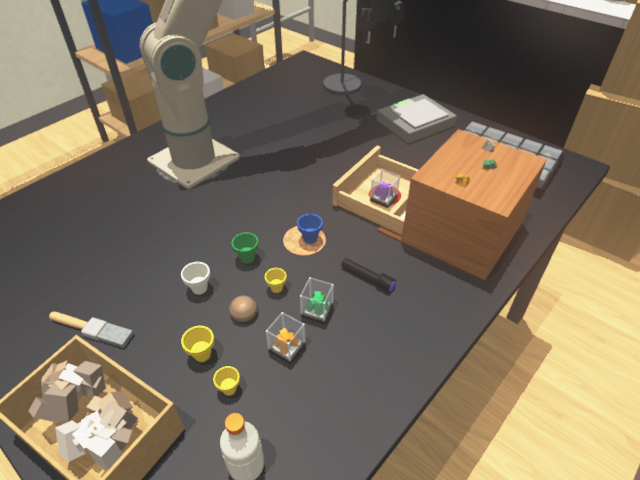

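View pics/top0.png

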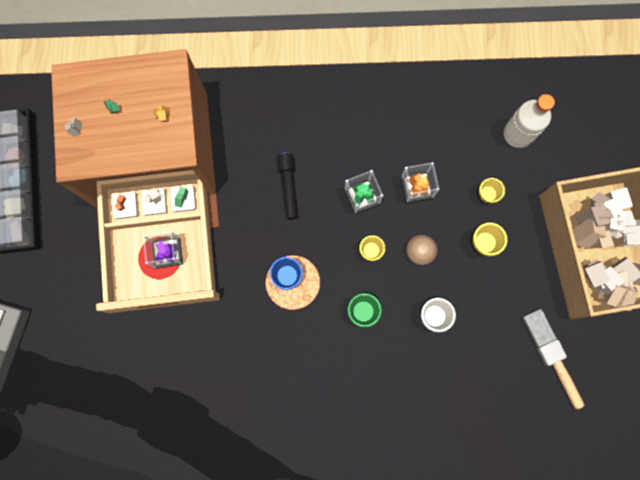

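```bash
cat > h.py <<'E'
from cell import *
import cv2,numpy as np
from scipy.spatial.transform import Rotation as Ro
def grab(n):
    s=read_state();d=get_image(n)
    if n=="wrist":
        T=np.eye(4);T[:3,:3]=Ro.from_euler('xyz',s['tool_rot']).as_matrix();T[:3,3]=s['eef_pos'];d['E']=T@d['T_tool_cam']
    else: d['E']=d['extrinsics']
    d['f']=240/np.tan(np.radians(d['vfov']/2));return d
def ray(d,u,v):
    r=np.array([(u-d['cx'])/d['f'],-(v-d['cy'])/d['f'],-1.]);r=d['E'][:3,:3]@r
    return d['E'][:3,3],r/np.linalg.norm(r)
def onz(d,u,v,z):
    o,r=ray(d,u,v);return o+r*(z-o[2])/r[2]
def tri(d1,p1,d2,p2):
    o1,a=ray(d1,*p1);o2,b=ray(d2,*p2)
    t=np.linalg.lstsq(np.stack([a,-b],1),o2-o1,rcond=None)[0]
    q1,q2=o1+t[0]*a,o2+t[1]*b;return (q1+q2)/2,np.linalg.norm(q1-q2)
HUE=dict(blue=((108,130,40),(125,255,255)),yellow=((22,150,60),(33,255,255)),green=((50,120,40),(85,255,255)),
 white=((0,0,110),(179,50,255)),red=((0,180,60),(4,255,255)),purple=((128,100,40),(150,255,255)),mat=((8,60,90),(20,200,255)))
def blobs(d,c,amin=80,roi=None):
    hsv=cv2.cvtColor(d['img'],cv2.COLOR_RGB2HSV);m=cv2.inRange(hsv,*map(np.array,HUE[c]))
    if roi: k=np.zeros_like(m);k[roi[1]:roi[3],roi[0]:roi[2]]=255;m&=k
    m=cv2.morphologyEx(m,cv2.MORPH_CLOSE,np.ones((5,5)))
    cs=cv2.findContours(m,cv2.RETR_EXTERNAL,cv2.CHAIN_APPROX_NONE)[0]
    return sorted([k for k in cs if cv2.contourArea(k)>amin],key=cv2.contourArea,reverse=True)
def rimtop(k):
    (u,v),r=cv2.minEnclosingCircle(k);return u,v,r
def rimobl(d,k):  # rim centre seen obliquely: widest extent and topmost edge
    p=k[:,0,:];l,r=p[:,0].min(),p[:,0].max()+1;a=(r-l)/2;t=p[:,1].min()
    u=(l+r)/2;_,w=ray(d,u,t+a*.7);return u,t+a*abs(w[2]),a
E
python3 - <<'E'
from h import *
t=grab("top");s=grab("scene")
R={}
for c,roi in [("blue",None),("green",None),("yellow",None),("white",(400,280,470,345))]:
    for k in blobs(t,c,60,roi)[:5]:
        u,v,r=rimtop(k);print("top",c,round(u),round(v),round(r,1),onz(t,u,v,60).round(1), round(r/t['f']*(1200),1))
for c,roi in [("blue",(280,200,340,260)),("green",(220,220,270,270)),("yellow",None),("white",(170,250,225,300))]:
    for k in blobs(s,c,60,roi)[:5]:
        print("scn",c,np.round(rimobl(s,k),1),onz(s,*rimobl(s,k)[:2],60).round(1))
# drawer front, disc, mat
for c,roi in [("red",(120,220,200,290)),("mat",(250,240,330,320)),("purple",None)]:
    k=np.vstack(blobs(t,c,15,roi));print(c,cv2.minEnclosingCircle(k),cv2.boundingRect(k))
for p in [(97,306),(216,297),(97,311),(216,302)]: print(p,onz(t,*p,76).round(1))
img=cv2.cvtColor(t['img'],cv2.COLOR_RGB2BGR)
cv2.imwrite("pics/c1.png",cv2.resize(img[160:340,80:340],(780,540),interpolation=cv2.INTER_CUBIC))
E
```

```text
top blue 285 273 16.5 [507.4 -25.3  60. ] 31.9
top green 364 309 16.8 [ 431.9 -175.4   60. ] 32.5
top green 363 193 10.7 [ 662.6 -182.4   60. ] 20.7
top yellow 488 239 16.2 [ 562.2 -423.5   60. ] 31.2
top yellow 490 191 12.2 [ 658.6 -435.1   60. ] 23.7
top yellow 372 248 10.6 [ 551.9 -195.6   60. ] 20.4
top white 438 315 17.8 [ 417.9 -316.2   60. ] 34.4
scn blue [310.  222.9  13. ] [509.7 -25.3  60. ]
scn green [245.  242.1  13. ] [ 437.1 -177.9   60. ]
scn yellow [197.5 339.3  16.5] [ 568.4 -428.6   60. ]
scn yellow [226.  378.1  13. ] [ 677.  -447.9   60. ]
scn yellow [275.5 275.9  10.5] [ 567.9 -205.8   60. ]
scn yellow [236.  424.3   7. ] [ 758.2 -495.8   60. ]
scn white [195.5 272.3  15.5] [ 423.4 -317.5   60. ]
red ((158.92857360839844, 258.0), 20.188621520996094) (139, 247, 39, 32)
mat ((292.3634338378906, 282.1971435546875), 27.975261688232422) (265, 255, 56, 55)
purple ((164.8275909423828, 251.51724243164062), 11.572389602661133) (156, 241, 20, 20)
(97, 306) [450.9 336.2  76. ]
(216, 297) [461.9 107.5  76. ]
(97, 311) [441.3 335.8  76. ]
(216, 302) [452.3 107.5  76. ]
```

View pics/c1.png

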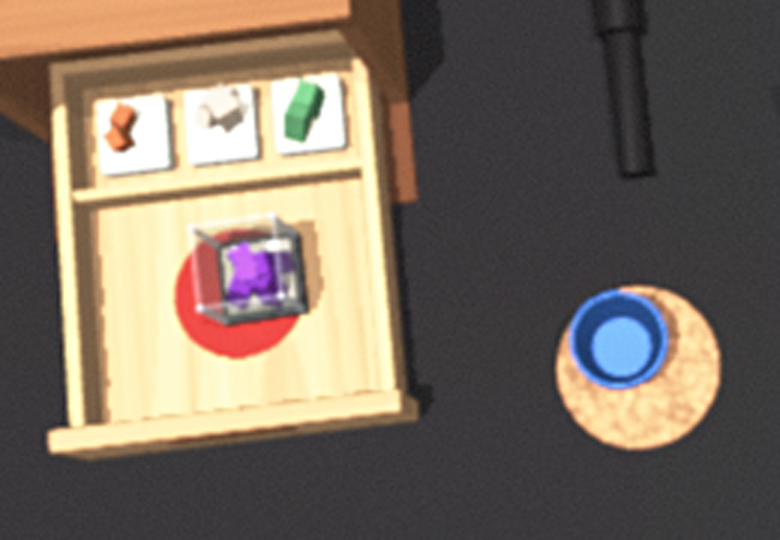

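```bash
cat >> h.py <<'E'
def go(x,y,z,yaw=None,frm=None):
    "row numbers to bring TCP to x,y,z,(tool yaw, tool down) from here"
    s=read_state();R=Ro.from_euler('xyz',s['tool_rot']);p=s['eef_pos'] if frm is None else np.array(frm)
    d=R.inv().apply(np.array([x,y,z])-p)/300
    w=np.zeros(3)
    if yaw is not None: w=(R.inv()*Ro.from_euler('xyz',[np.pi,0,yaw])).as_rotvec()/(np.pi/2)
    print("row",d.round(4),w.round(4),"dist",round(np.linalg.norm(d)*300),"q",s['qpos'].round(2))
E
python3 -c "
from h import *
go(508,-25,200,np.pi)
t=grab('top')
print('mat',onz(t,292.4,282.2,4),'disc',onz(t,159,258,13),'purp',onz(t,165,251,40))"
```

```text
row [-1.6031 -1.6137  0.1509] [-5.000e-04 -1.000e-04 -2.424e-01] dist 684 q [-1.26  0.63  0.04  1.52 -0.03  1.   -0.02]
mat [494.80151301 -35.75777875   4.        ] disc [550.95460311 235.40926893  13.        ] purp [560.3770715  216.40013309  40.        ]
```

Call:
move_arm(
  rows="-.8 -.8 0 0 0 -.24 -1;-.8 -.8 0 0 0 -.24 -1;-.8 -.8 0 0 0 -.24 -1;-.8 -.8 0 0 0 -.24 -1;-.8 -.8 0 0 0 -.24 -1;-.8 -.8 0 0 0 -.24 -1;-.8 -.8 0 0 0 -.24 -1;-.8 -.8 0 0 0 -.24 -1;-.8 -.8 0 0 0 -.24 -1;-.8 -.8 0 0 0 -.24 -1",
)

```text
clock: 1.13
eef_pos: [376.7, 288.2, 245.5]
tool_rot: [-3.14, 0.001, 3.131]
force: [0.8, 0.9, -0.3]
width: 85.3
gripper_force: 0.0
```

```bash
python3 -c "
from h import *
go(508,-25,200,np.pi);print(read_state())"
```

```text
row [-0.4486 -1.039   0.1533] [-0.0008  0.0004 -0.0067] dist 343 q [-0.67  0.38 -0.05  1.99  0.03  0.77  0.82]
{'clock': 1.1333, 'qpos': array([-0.67367316,  0.38004534, -0.05346248,  1.98970863,  0.03022672,
        0.77292111,  0.8152261 ]), 'qd': array([-0.06406175,  0.01757916, -0.06170562, -0.03840357, -0.02280591,
       -0.00793746, -0.02717691]), 'tau': array([  1.73760787, -39.91982102,   1.00824874, -15.52826822,
         0.19396629,   0.10129983,   0.22666464]), 'eef_pos': array([376.71765451, 288.16719804, 245.52695181]), 'tool_rot': array([-3.14040061e+00,  5.88176648e-04,  3.13099940e+00]), 'force': array([ 0.75026976,  0.90921657, -0.28138058]), 'torque': array([-0.00374716,  0.00584851, -0.0075358 ]), 'gripper_force': 0.0, 'width': 85.2564887946346}
```

Call:
move_arm(
  rows="-.45 -1 .15 0 0 0 -1;-.45 -1 .15 0 0 0 -1;-.45 -1 .15 0 0 0 -1;-.45 -1 .15 0 0 0 -1;-.45 -1 .15 0 0 0 -1;-.45 -1 .15 0 0 0 -1;-.45 -1 .15 0 0 0 -1;-.45 -1 .15 0 0 0 -1;-.45 -1 .15 0 0 0 -1;-.45 -1 .15 0 0 0 -1;-.45 -1 .15 0 0 0 -1",
)

```text
clock: 2.05
eef_pos: [509.2, -6.9, 200.1]
tool_rot: [3.14, -0.0, 3.14]
force: [0.0, -0.4, -0.6]
width: 85.3
gripper_force: 0.0
```

```bash
python3 -c "
from h import *
w=grab('wrist');cv2.imwrite('pics/w1.png',w['img'][:,:,::-1])
for k in blobs(w,'blue',300): 
    e=cv2.fitEllipse(cv2.convexHull(k));print(e,cv2.contourArea(k),onz(w,*e[0],62))
k=np.vstack(blobs(w,'mat',300));print(cv2.minEnclosingCircle(k),onz(w,*cv2.minEnclosingCircle(k)[0],4))
go(508,-25,200,np.pi);print(read_state()['eef_pos'])"
```

```text
((295.42633056640625, 236.0813446044922), (75.87354278564453, 77.01985168457031), 124.06884002685547) 4461.0 [507.81377215 -25.85618082  62.        ]
((330.7908630371094, 290.0), 336.0787658691406) [583.13031595   5.50271512   4.        ]
row [ 0.0033 -0.0622  0.0007] [ 0.001  -0.0001 -0.0003] dist 19 q [-0.02  0.49 -0.03  1.95  0.02  0.7   1.51]
[509.00083697  -6.34941433 200.24823611]
```

View pics/w1.png

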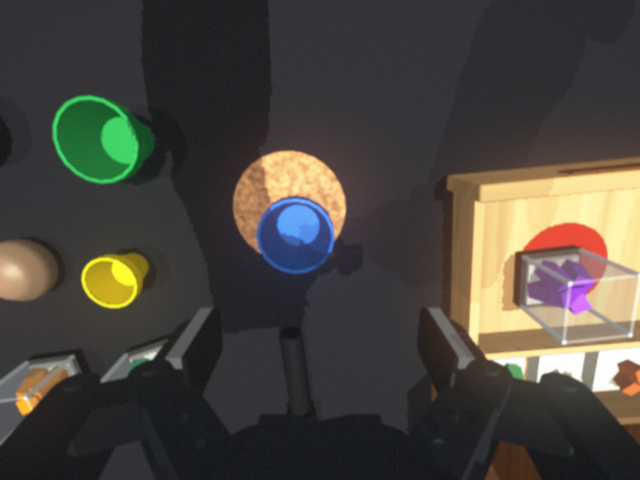

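Call:
move_arm(
  rows=".003 -.064 .1 0 0 0 -1;.003 -.064 .3 0 0 0 -1;.003 -.064 .487 0 0 0 -1;.003 -.064 .487 0 0 0 -1;.003 -.064 .487 0 0 0 -1;.003 -.064 .487 0 0 0 -1;.003 -.064 .487 0 0 0 1;.003 -.064 .487 0 0 0 1;.003 -.064 .487 0 0 0 1;.003 -.064 .487 0 0 0 1;.003 -.064 .487 0 0 0 1;.003 -.064 .487 0 0 0 1",
)

```text
clock: 3.1
eef_pos: [509.9, -27.4, 57.2]
tool_rot: [3.141, 0.005, 3.138]
force: [-1.3, 1.1, 3.7]
width: 61.2
gripper_force: 66.0
```

```bash
python3 -c "
from h import *
go(430,55,85);go(430,55,100)"
```

```text
row [ 0.2668  0.274  -0.0939] [0. 0. 0.] dist 118 q [ 0.01  0.73 -0.02  2.05  0.03  0.35  1.53]
row [ 0.2665  0.274  -0.1439] [0. 0. 0.] dist 123 q [ 0.01  0.73 -0.02  2.05  0.03  0.35  1.53]
```

Call:
move_arm(
  rows="0 0 -.1 0 0 0 1;0 0 -.14 0 0 0 1;.1 .07 -.14 0 0 0 1;.2 .14 -.14 0 0 0 1;.3 .208 -.14 0 0 0 1;.3 .208 -.14 0 0 0 1;.3 .208 -.14 0 0 0 1;.3 .208 -.06 0 0 0 1;.3 .208 0 0 0 0 1;.3 .208 .012 0 0 0 1;.3 .208 .012 0 0 0 1;.3 .208 .012 0 0 0 1",
)

```text
clock: 4.1
eef_pos: [420.5, 33.4, 52.5]
tool_rot: [-3.14, 0.005, 3.136]
force: [-8.6, -2.4, 62.6]
width: 61.4
gripper_force: 75.5
```

```bash
python3 -c "
from h import *
s=read_state();print(s['force'],s['width'],s['eef_pos'])"
```

```text
[-8.57494991 -2.37560084 62.63350058] 61.361260865555224 [420.54776964  33.36420758  52.46720992]
```

Call:
move_arm(
  rows="0 0 -.01 0 0 0 -1;0 0 -.01 0 0 0 -1;0 0 -.01 0 0 0 -1;0 0 -.15 0 0 0 -1;0 0 -.3 0 0 0 -1;0 0 -.5 0 0 0 -1;-.2 .3 -.5 0 0 0 -1;-.46 .55 -.5 0 0 0 -1;-.46 .55 -.5 0 0 0 -1;-.46 .55 -.5 0 0 0 -1;-.46 .55 -.5 0 0 0 -1;-.46 .55 -.5 0 0 0 -1",
)

```text
clock: 5.1
eef_pos: [561.6, 205.7, 202.2]
tool_rot: [3.134, 0.007, 3.14]
force: [0.2, 1.3, 0.8]
width: 85.1
gripper_force: 0.0
```

```bash
python3 -c "
from h import *
print(read_state()['eef_pos'])
w=grab('wrist');cv2.imwrite('pics/w2.png',w['img'][:,:,::-1])
print(w['E'].tolist())
t=grab('top')
for k in blobs(t,'blue',60)[:1]:
    u,v,r=rimtop(k);print(onz(t,u,v,60).round(1),r)
k=np.vstack(blobs(t,'mat',15,(250,240,330,320)));e=cv2.fitEllipse(cv2.convexHull(k));print('mat',e,onz(t,*e[0],4))
"
```

```text
[561.58357393 205.68690129 202.24714552]
[[0.002137625623879334, -0.9510615575146975, -0.3089940846916135, 483.41935731997927], [0.9999672786098912, 0.004443760220683893, -0.006759785841831733, 205.34740970973826], [0.007802068073177542, -0.3089695240841999, 0.9510399365541717, 329.40252701340603], [0.0, 0.0, 0.0, 1.0]]
mat ((292.1328125, 282.19049072265625), (54.23735046386719, 55.37985610961914), 57.58994674682617) [494.83602949 -35.2143911    4.        ]
```

View pics/w2.png

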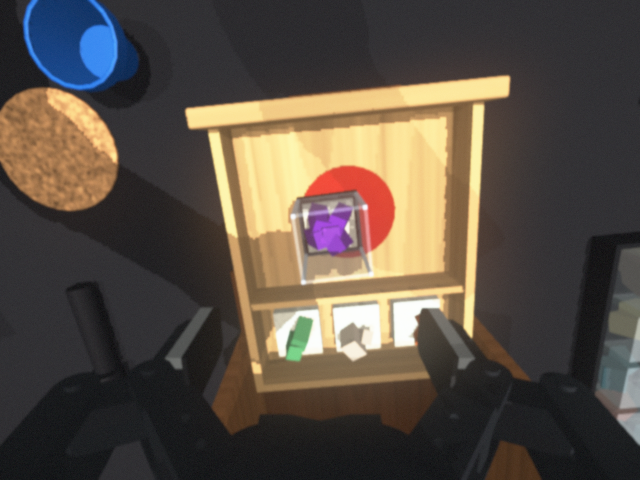

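```bash
cat > e1.py <<'E'
from h import *
w={'cx':319.555,'cy':245.85,'f':240/np.tan(np.radians(70.6484/2)),'E':np.array([[0.002137625623879334, -0.9510615575146975, -0.3089940846916135, 483.41935731997927], [0.9999672786098912, 0.004443760220683893, -0.006759785841831733, 205.34740970973826], [0.007802068073177542, -0.3089695240841999, 0.9510399365541717, 329.40252701340603], [0.0, 0.0, 0.0, 1.0]])}
for p,z in [((300,197),18),((355,192),18),((361,250),18),((306,256),18),((330.5,223.5),18),((292,213),88),((367,206),88),((372,274),88),((302,284),88),((333,244),88),((187,108),76),((508,77),76),((349,211),13)]: print(p,z,onz(w,*p,z).round(1))
w['img']=cv2.cvtColor(cv2.imread('pics/w2.png'),cv2.COLOR_BGR2RGB)
k=np.vstack(blobs(w,'red',50));h=cv2.convexHull(k);e=cv2.fitEllipse(h);print(e,onz(w,*e[0],13))
E
python3 e1.py
python3 - <<'E'
import cv2
i=cv2.imread('pics/w2.png');cv2.imwrite('pics/c2.png',cv2.resize(i[160:310,250:450],(800,600),interpolation=cv2.INTER_CUBIC))
E
```

```text
(300, 197) 18 [537.1 189.6  18. ]
(355, 192) 18 [532.6 240.3  18. ]
(361, 250) 18 [589.  247.8  18. ]
(306, 256) 18 [594.9 194.3  18. ]
(330.5, 223.5) 18 [562.4 218.   18. ]
(292, 213) 88 [536.7 187.1  88. ]
(367, 206) 88 [531.7 241.4  88. ]
(372, 274) 88 [584.9 247.5  88. ]
(302, 284) 88 [593.  193.3  88. ]
(333, 244) 88 [560.4 217.1  88. ]
(187, 108) 76 [464.9 115.5  76. ]
(508, 77) 76 [445.7 335.5  76. ]
(349, 211) 13 [551.5 235.7  13. ]
((347.71954345703125, 210.91744995117188), (88.31242370605469, 90.88716125488281), 70.72927856445312) [551.40873071 234.4602732   13.        ]
```

View pics/c2.png

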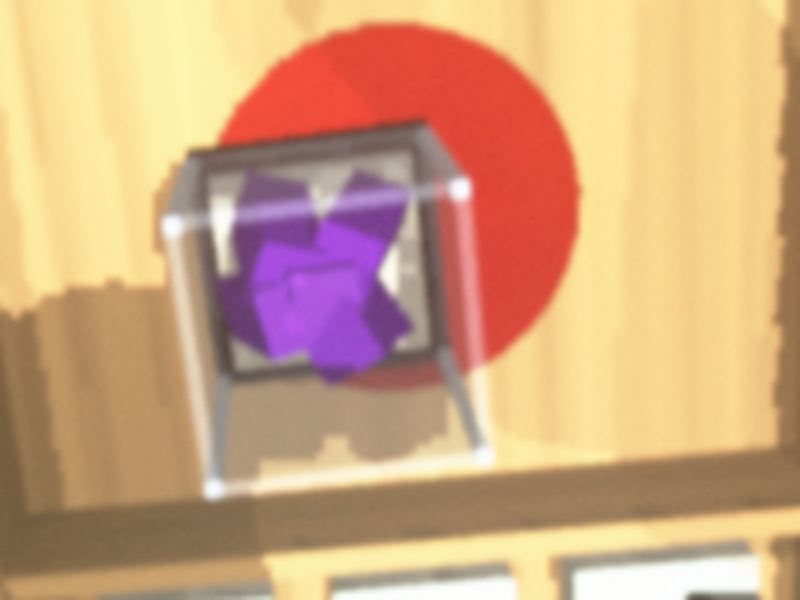

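```bash
python3 -c "
from h import *
go(561.5,217.5,62,np.pi+.1)"
```

```text
row [-0.0094  0.0524  0.4632] [ 0.0013  0.0013 -0.0651] dist 140 q [-0.01  0.66 -0.62  1.72  0.47  0.91  0.74]
```

Call:
move_arm(
  rows="-.009 .052 .05 0 0 -.065 -1;-.009 .052 .2 0 0 -.065 -1;-.009 .052 .33 0 0 -.065 -1;-.009 .052 .45 0 0 -.065 -1;-.009 .052 .463 0 0 -.065 -1;-.009 .052 .463 0 0 -.065 -1;-.009 .052 .463 0 0 -.065 1;-.009 .052 .463 0 0 -.065 1;-.009 .052 .463 0 0 -.065 1;-.009 .052 .463 0 0 -.065 1;-.009 .052 .463 0 0 -.065 1;-.009 .052 .463 0 0 -.065 1",
)

```text
clock: 6.2
eef_pos: [561.6, 215.4, 64.8]
tool_rot: [3.14, 0.005, -3.044]
force: [-0.0, 0.3, 7.2]
width: 55.1
gripper_force: 63.9
```

```bash
python3 -c "
from h import *
print(read_state());go(495,-36,140,np.pi)"
```

```text
{'clock': 6.2, 'qpos': array([-0.09567928,  0.85236224, -0.52192959,  1.7865896 ,  0.64583037,
        0.67435606,  0.68135636]), 'qd': array([-3.52755997e-04, -1.19141748e-03,  1.01795114e-04,  4.77448598e-05,
        2.00645813e-03, -5.97906909e-04, -8.32278088e-04]), 'tau': array([ 4.07277897e-02, -5.32311881e+01, -6.90959841e+00, -1.05105659e+01,
        9.51242109e-03, -1.57192214e-01, -2.74439946e-03]), 'eef_pos': array([561.59099858, 215.44061957,  64.77812752]), 'tool_rot': array([ 3.14020732,  0.00514094, -3.04356918]), 'force': array([-4.97312816e-03,  3.08782878e-01,  7.15700267e+00]), 'torque': array([-0.20031424,  0.06860013, -0.00884009]), 'gripper_force': 63.93848419189453, 'width': 55.06914190648718}
row [ 0.3016 -0.812  -0.2534] [0.001  0.0032 0.0624] dist 271 q [-0.1   0.85 -0.52  1.79  0.65  0.67  0.68]
```

Call:
move_arm(
  rows="0 0 -.1 0 0 0 1;0 0 -.2 0 0 0 1;0 0 -.28 0 0 0 1;.05 -.12 -.28 0 0 .02 1;.1 -.25 -.28 0 0 .062 1;.15 -.38 -.28 0 0 .062 1;.2 -.5 -.28 0 0 .062 1;.25 -.65 -.28 0 0 .062 1;.3 -.812 -.28 0 0 .062 1;.3 -.812 -.28 0 0 .062 1;.3 -.812 -.28 0 0 .062 1;.3 -.812 -.28 0 0 .062 1",
)

```text
clock: 7.2
eef_pos: [494.4, -37.9, 146.9]
tool_rot: [-3.141, 0.002, 3.139]
force: [0.2, 1.5, -1.9]
width: 55.4
gripper_force: 64.6
```

Call:
move_arm(
  rows="0 0 0 0 0 0 1;0 0 0 0 0 0 1;0 0 0 0 0 0 1",
)

```text
clock: 7.45
eef_pos: [494.5, -35.1, 146.1]
tool_rot: [3.141, 0.001, -3.138]
force: [-0.1, -0.2, -1.1]
width: 55.2
gripper_force: 64.6
```

```bash
python3 -c "
from h import *
s=read_state();print(s['eef_pos'],s['tool_rot'],s['force'],s['width']);go(494.5,-35.5,58,np.pi)"
```

```text
[494.48891541 -35.06280742 146.09630095] [ 3.14094507e+00  9.70188497e-04 -3.13809230e+00] [-0.12164112 -0.24363461 -1.07623598] 55.18900247471107
row [ 0.0003 -0.0016  0.2937] [0.0004 0.0006 0.0022] dist 88 q [ 0.42  0.63 -0.61  2.03  0.58  0.66  1.01]
```

Call:
move_arm(
  rows="0 0 .1 0 0 0 1;0 0 .2 0 0 0 1;0 0 .26 0 0 0 1;0 0 .28 0 0 0 1;0 0 .292 0 0 0 1;0 0 .294 0 0 0 1;0 0 .294 0 0 0 1",
)

```text
clock: 8.03
eef_pos: [494.8, -36.1, 58.2]
tool_rot: [3.141, 0.001, -3.14]
force: [0.8, -0.4, -2.4]
width: 55.1
gripper_force: 64.4
```

Call:
move_arm(
  rows="0 0 .003 0 0 0 1;0 0 .005 0 0 0 1;0 0 .005 0 0 0 -1;0 0 .005 0 0 0 -1;0 0 .005 0 0 0 -1;0 0 .005 0 0 0 -1;0 0 -.1 0 0 0 -1;0 0 -.2 0 0 0 -1;0 0 -.35 0 0 0 -1;.12 .1 -.4 0 0 0 -1;.24 .23 -.45 0 0 0 -1;.24 .23 -.45 0 0 0 -1",
)

```text
clock: 9.03
eef_pos: [419.6, 34.3, 194.1]
tool_rot: [3.141, 0.001, -3.139]
force: [-0.7, 0.5, -0.2]
width: 85.0
gripper_force: 0.0
```

Call:
move_arm(
  rows="0 0 0 0 0 0 -1;0 0 0 0 0 0 -1;0 0 0 0 0 0 -1",
)

```text
clock: 9.28
eef_pos: [422.5, 31.7, 192.5]
tool_rot: [-3.141, 0.001, -3.141]
force: [-0.2, -0.5, 0.1]
width: 85.7
gripper_force: 0.0
```

```bash
python3 -c "
from h import *
print(read_state()['eef_pos'])
w=grab('wrist');cv2.imwrite('pics/w3.png',w['img'][:,:,::-1])
t=grab('top')
s=grab('scene')
k=blobs(w,'blue',300)[0]
e=cv2.fitEllipse(cv2.convexHull(k));print('b',e,onz(w,*e[0],60))
for k in blobs(t,'blue',60)[:1]:
    u,v,r=rimtop(k);print('top b',onz(t,u,v,60).round(1),r)
for d in (w,t,s):
  for c in blobs(d,'purple',40)[:1]: print('p',cv2.minAreaRect(c),onz(d,*cv2.minAreaRect(c)[0],30))
x=onz(w,*e[0],60);go(x[0],x[1],55,np.pi)
"
```

```text
[422.5309534   31.68249106 192.52258352]
b ((321.6982116699219, 232.28724670410156), (79.24476623535156, 80.79405975341797), 109.93476104736328) [416.59564187  33.87941248  60.        ]
p ((245.60946655273438, 313.8372802734375), (33.1252326965332, 39.217227935791016), 67.61986541748047) [505.97091285 -38.87995089  30.        ]
p ((293.21826171875, 280.94415283203125), (19.37919807434082, 19.37919807434082), 4.085616588592529) [494.20143881 -38.71660592  30.        ]
row [0.0193 0.0078 0.4568] [ 0.0001 -0.0004 -0.0006] dist 137 q [ 0.36  0.47 -0.69  2.16  0.49  0.66  0.9 ]
```

View pics/w3.png

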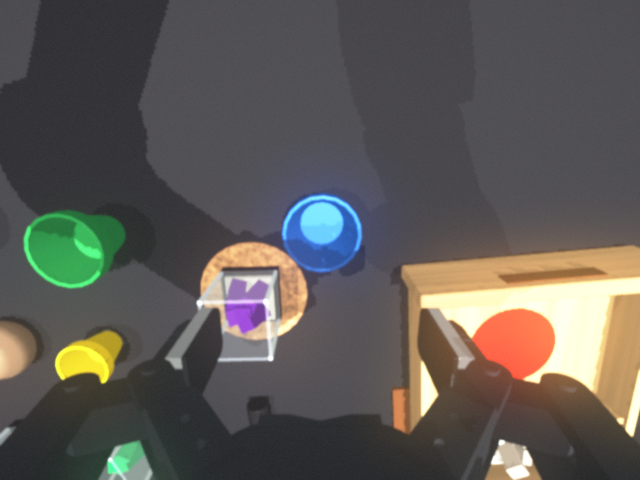

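Call:
move_arm(
  rows=".019 .008 .1 0 0 0 -1;.019 .008 .22 0 0 0 -1;.019 .008 .34 0 0 0 -1;.019 .008 .44 0 0 0 -1;.019 .008 .457 0 0 0 -1;.019 .008 .457 0 0 0 -1;.019 .008 .457 0 0 0 1;.019 .008 .457 0 0 0 1;.019 .008 .457 0 0 0 1;.019 .008 .457 0 0 0 1;.019 .008 .457 0 0 0 1;.019 .008 .457 0 0 0 1",
)

```text
clock: 10.43
eef_pos: [417.0, 34.6, 56.4]
tool_rot: [3.141, 0.002, -3.141]
force: [-1.2, 0.2, 7.6]
width: 61.3
gripper_force: 65.2
```

```bash
python3 -c "
from h import *
s=read_state();print(s['eef_pos'],s['tool_rot'],s['force'],s['width']);go(551.2,235,160,np.pi)"
```

```text
[417.00816387  34.58692775  56.40598632] [ 3.14113408e+00  2.28084124e-03 -3.14130950e+00] [-1.20574671  0.22681262  7.57602616] 61.314553822353176
row [-0.4483  0.6681 -0.344 ] [0.0003 0.0015 0.0002] dist 262 q [ 0.07  0.7  -0.33  2.28  0.87  0.27  0.54]
```

Call:
move_arm(
  rows="0 0 -.1 0 0 0 1;0 0 -.22 0 0 0 1;0 0 -.34 0 0 0 1;-.07 .1 -.344 0 0 0 1;-.14 .21 -.344 0 0 0 1;-.21 .32 -.344 0 0 0 1;-.28 .43 -.344 0 0 0 1;-.36 .54 -.344 0 0 0 1;-.448 .668 -.344 0 0 0 1;-.448 .668 -.344 0 0 0 1;-.448 .668 -.344 0 0 0 1;-.448 .668 -.344 0 0 0 1",
)

```text
clock: 11.43
eef_pos: [549.8, 234.4, 158.4]
tool_rot: [-3.14, -0.001, -3.141]
force: [-0.8, -0.6, -1.8]
width: 60.4
gripper_force: 65.9
```

Call:
move_arm(
  rows="0 0 0 0 0 0 1;0 0 0 0 0 0 1;0 0 0 0 0 0 1",
)

```text
clock: 11.68
eef_pos: [550.2, 233.5, 158.8]
tool_rot: [-3.141, -0.0, 3.141]
force: [0.4, -0.7, -1.8]
width: 60.6
gripper_force: 65.9
```

```bash
python3 -c "
from h import *
s=read_state();print(s['eef_pos'],s['tool_rot'],s['force'],s['width']);go(551.2,235,70,np.pi)
w=grab('wrist')
k=np.vstack(blobs(w,'red',50));e=cv2.fitEllipse(cv2.convexHull(k));print(e,onz(w,*e[0],13))
"
```

```text
[550.24024537 233.4949381  158.75663081] [-3.14052297e+00 -1.85760309e-04  3.14097130e+00] [ 0.38874377 -0.67112622 -1.7965497 ] 60.61455861504193
row [-0.0033  0.0053  0.2958] [-0.0007 -0.0001 -0.0004] dist 89 q [-0.07  0.73 -0.63  1.74  0.55  0.85  0.62]
((320.4433898925781, 236.22470092773438), (98.03193664550781, 103.10740661621094), 94.22279357910156) [551.24428808 234.63804663  13.        ]
```

Call:
move_arm(
  rows="-.003 .005 .1 0 0 0 1;-.003 .005 .2 0 0 0 1;-.003 .005 .26 0 0 0 1;-.003 .005 .285 0 0 0 1;-.003 .005 .294 0 0 0 1;-.003 .005 .296 0 0 0 1;-.003 .005 .296 0 0 0 1",
)

```text
clock: 12.32
eef_pos: [552.0, 237.1, 70.8]
tool_rot: [3.14, 0.002, -3.141]
force: [-0.6, 0.8, 0.4]
width: 60.4
gripper_force: 66.0
```

Call:
move_arm(
  rows="0 0 .003 0 0 0 1;0 0 .005 0 0 0 1;0 0 .005 0 0 0 -1;0 0 .005 0 0 0 -1;0 0 .005 0 0 0 -1;0 0 .005 0 0 0 -1;0 0 -.1 0 0 0 -1;0 0 -.22 0 0 0 -1;0 0 -.36 0 0 0 -1;0 0 -.45 0 0 0 -1;0 0 -.45 0 0 0 -1;0 0 -.45 0 0 0 -1",
)

```text
clock: 13.32
eef_pos: [552.2, 237.1, 206.6]
tool_rot: [3.14, 0.003, -3.141]
force: [-0.2, 0.4, -1.2]
width: 85.4
gripper_force: 0.0
```

```bash
python3 -c "
from h import *
print(read_state()['eef_pos'],read_state()['force'])
w=grab('wrist');k=blobs(w,'blue',300)[0]
e=cv2.fitEllipse(cv2.convexHull(k));print('b',e,onz(w,*e[0],73))
k=np.vstack(blobs(w,'red',50));e=cv2.fitEllipse(cv2.convexHull(k));print(e,onz(w,*e[0],13))
go(430,-176,200,np.pi)
"
```

```text
[552.23462471 237.09884175 206.60501759] [-0.16235239  0.41105372 -1.18273479]
b ((312.00213623046875, 226.7954864501953), (44.51742172241211, 65.07284545898438), 73.02979278564453) [542.43323021 231.81515805  73.        ]
((316.10650634765625, 219.29415893554688), (82.4784927368164, 88.13977813720703), 95.14185333251953) [550.53817893 234.57440917  13.        ]
row [ 0.4054 -1.374   0.0166] [-0.0002  0.0003  0.0004] dist 430 q [-0.05  0.68 -0.67  1.69  0.5   0.95  0.66]
```

Call:
move_arm(
  rows=".2 -.7 0 0 0 0 -1;.2 -.7 0 0 0 0 -1;.2 -.7 0 0 0 0 -1;.2 -.7 0 0 0 0 -1;.2 -.7 0 0 0 0 -1;.2 -.7 0 0 0 0 -1;.2 -.7 0 0 0 0 -1",
)

```text
clock: 13.95
eef_pos: [489.2, 21.6, 202.9]
tool_rot: [-3.139, -0.005, 3.136]
force: [-0.3, 0.0, 0.6]
width: 85.8
gripper_force: 0.0
```

Call:
move_arm(
  rows=".2 -.674 0 0 0 0 -1;.2 -.674 0 0 0 0 -1;.2 -.674 0 0 0 0 -1;.2 -.674 0 0 0 0 -1;.2 -.674 0 0 0 0 -1;.2 -.674 0 0 0 0 -1;.2 -.674 0 0 0 0 -1;.2 -.674 0 0 0 0 -1;.2 -.674 0 0 0 0 -1",
)

```text
clock: 14.7
eef_pos: [432.7, -173.3, 204.6]
tool_rot: [3.14, 0.0, -3.137]
force: [0.7, -0.3, 0.5]
width: 85.4
gripper_force: 0.0
```

```bash
python3 -c "
from h import *
print(read_state()['eef_pos'])
w=grab('wrist');t=grab('top')
for k in blobs(w,'green',300):
  e=cv2.fitEllipse(cv2.convexHull(k));print('g',e,onz(w,*e[0],60))
HUE['blue']=((105,110,20),(130,255,255))
for d in (w,t):
 for k in blobs(d,'blue',60)[:2]:
  e=cv2.fitEllipse(cv2.convexHull(k));print('b',e,onz(d,*e[0],73))
k=np.vstack(blobs(t,'red',20,(120,220,200,290)));print('red',cv2.minEnclosingCircle(k),onz(t,*cv2.minEnclosingCircle(k)[0],13))
go(430,-176,200,np.pi)
cv2.imwrite('pics/c3.png',cv2.resize(t['img'][160:340,80:480,::-1],(800,360),interpolation=cv2.INTER_CUBIC))
"
```

```text
[ 432.66077743 -173.30418337  204.58079559]
g ((315.1435546875, 233.3023681640625), (75.45893096923828, 76.55239868164062), 91.13516998291016) [ 430.89252336 -176.20021126   60.        ]
b ((151.31399536132812, 252.71949768066406), (31.194814682006836, 32.11506271362305), 74.27125549316406) [551.96266606 234.6207684   73.        ]
red ((159.1592254638672, 256.8367004394531), 21.033035278320312) [553.35248384 235.12812677  13.        ]
row [ 0.0087 -0.0085  0.0158] [0.0006 0.0003 0.0032] dist 6 q [ 0.84  0.52 -0.74  2.05  0.5   0.76  1.37]
```

View pics/c3.png

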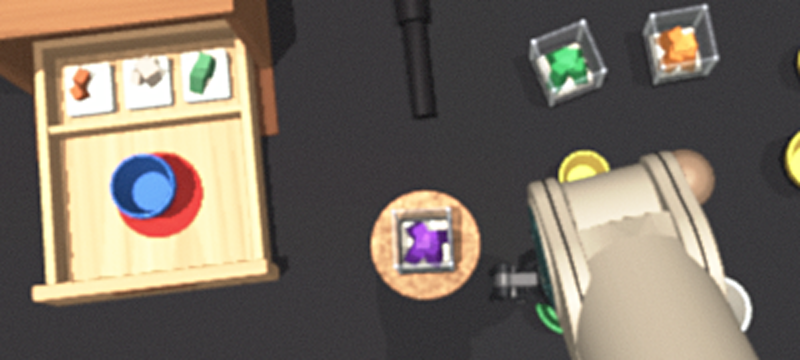

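Call:
move_arm(
  rows=".006 -.01 .1 0 0 0 -1;.006 -.01 .22 0 0 0 -1;.006 -.01 .34 0 0 0 -1;.006 -.01 .46 0 0 0 -1;.006 -.01 .497 0 0 0 -1;.006 -.01 .497 0 0 0 -1;.006 -.01 .497 0 0 0 1;.006 -.01 .497 0 0 0 1;.006 -.01 .497 0 0 0 1;.006 -.01 .497 0 0 0 1;.006 -.01 .497 0 0 0 1;.006 -.01 .497 0 0 0 1",
)

```text
clock: 15.8
eef_pos: [431.4, -177.9, 57.5]
tool_rot: [3.141, 0.004, -3.14]
force: [0.0, 3.2, 8.1]
width: 61.6
gripper_force: 64.7
```

```bash
python3 -c "
from h import *
s=read_state();print(s['eef_pos'],s['tool_rot'],s['force'],s['width']);go(552,234.8,190,np.pi)"
```

```text
[ 431.38155099 -177.89957912   57.49193966] [ 3.14141421  0.00389377 -3.13996523] [0.01439371 3.24955892 8.09753986] 61.62840558571826
row [-0.406   1.3751 -0.4399] [0.0001 0.0025 0.001 ] dist 450 q [ 0.64  0.74 -0.45  2.16  0.82  0.41  1.09]
```

Call:
move_arm(
  rows="0 0 -.1 0 0 0 1;0 0 -.22 0 0 0 1;0 0 -.34 0 0 0 1;0 0 -.44 0 0 0 1;-.04 .13 -.44 0 0 0 1;-.08 .26 -.44 0 0 0 1;-.12 .39 -.44 0 0 0 1;-.16 .52 -.44 0 0 0 1;-.2 .65 -.44 0 0 0 1;-.22 .75 -.44 0 0 0 1;-.22 .75 -.44 0 0 0 1",
)

```text
clock: 16.72
eef_pos: [497.7, 55.0, 189.9]
tool_rot: [3.135, 0.006, -3.131]
force: [0.5, 0.2, -0.9]
width: 61.6
gripper_force: 66.1
```

Call:
move_arm(
  rows="-.09 .3 0 0 0 0 1;-.186 .625 0 0 0 0 1;-.186 .625 0 0 0 0 1;-.186 .625 0 0 0 0 1;-.186 .625 0 0 0 0 1;-.186 .625 0 0 0 0 1;-.186 .625 0 0 0 0 1;-.186 .625 0 0 0 0 1;-.186 .625 0 0 0 0 1",
)

```text
clock: 17.47
eef_pos: [551.4, 231.6, 187.9]
tool_rot: [-3.14, -0.0, 3.14]
force: [0.1, -0.3, -0.5]
width: 61.7
gripper_force: 66.1
```

```bash
python3 -c "
from h import *
s=read_state();print(s['eef_pos'],s['tool_rot'],s['force'],s['width']);go(552,234.8,150,np.pi)
w=grab('wrist');cv2.imwrite('pics/w4.png',w['img'][:,:,::-1])"
```

```text
[551.43225725 231.63793146 187.91290896] [-3.13988507e+00 -5.18008155e-05  3.14036188e+00] [ 0.13179403 -0.29404228 -0.48456714] 61.6918060380792
row [-0.0019  0.0108  0.1264] [-0.0011 -0.     -0.0008] dist 38 q [-0.05  0.7  -0.66  1.71  0.52  0.91  0.65]
```

View pics/w4.png

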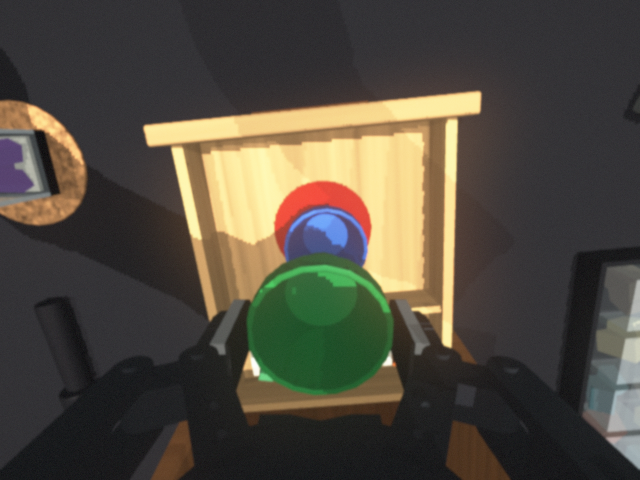

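```bash
cat > nest.py <<'E'
from h import *
import sys
HUE['blue']=((105,90,20),(130,255,255))
HUE['white']=((0,0,90),(179,60,255))
def circ(d,k,keep):
    p=k[:,0,:].astype(float);p=p[keep(p)]
    A=np.c_[2*p,np.ones(len(p))];x=np.linalg.lstsq(A,(p**2).sum(1),rcond=None)[0];return x[0],x[1],np.sqrt(x[2]+x[0]**2+x[1]**2)
def look(base,held,zb,roi=(200,120,450,300),hroi=(200,240,450,420)):
    s=read_state();w=grab('wrist')
    k=blobs(w,base,300,roi)[0];top=k[:,0,1].min()
    c=circ(w,k,lambda p:p[:,1]<top+26);b=onz(w,c[0],c[1],zb);print('base',np.round(c,1),b.round(1))
    if held:
        k=max(blobs(w,held,500,hroi),key=cv2.contourArea);bot=k[:,0,1].max()
        c=circ(w,k,lambda p:p[:,1]>bot-50);h=onz(w,c[0],c[1],s['eef_pos'][2]+3);print('held',np.round(c,1),h.round(1),'tcp',s['eef_pos'].round(1),'shift needed',(b-h)[:2].round(1))
E
python3 -c "
from nest import *
look('blue','green',73)"
```

```text
base [325.4 239.1  32.1] [545.9 236.4  73. ]
held [319.  318.1  76.3] [545.2 231.9 190.9] tcp [551.5 231.7 187.9] shift needed [0.7 4.4]
```

```bash
python3 -c "
from h import *
go(552,236.3,92,np.pi)"
```

```text
row [-0.0014  0.015   0.3196] [-0.0007  0.     -0.0009] dist 96 q [-0.05  0.7  -0.66  1.71  0.52  0.91  0.65]
```

Call:
move_arm(
  rows="-.001 .015 .08 0 0 0 1;-.001 .015 .18 0 0 0 1;-.001 .015 .25 0 0 0 1;-.001 .015 .29 0 0 0 1;-.001 .015 .31 0 0 0 1;-.001 .015 .318 0 0 0 1;-.001 .015 .318 0 0 0 1;-.001 .015 .318 0 0 0 1",
)

```text
clock: 18.23
eef_pos: [552.4, 238.6, 93.4]
tool_rot: [3.141, 0.002, -3.141]
force: [-0.2, -1.5, 0.2]
width: 61.5
gripper_force: 66.1
```

Call:
move_arm(
  rows="0 -.004 .005 0 0 0 1;0 -.004 .009 0 0 0 1;0 -.004 .009 0 0 0 1;0 -.004 .009 0 0 0 -1;0 -.004 .009 0 0 0 -1;0 -.004 .009 0 0 0 -1;0 -.004 .009 0 0 0 -1;0 -.004 -.1 0 0 0 -1;0 -.004 -.22 0 0 0 -1;0 -.004 -.35 0 0 0 -1;0 -.004 -.35 0 0 0 -1;0 -.004 -.35 0 0 0 -1",
)

```text
clock: 19.23
eef_pos: [552.9, 238.2, 199.8]
tool_rot: [3.139, 0.005, -3.141]
force: [-0.2, -0.2, -1.2]
width: 85.4
gripper_force: 0.0
```

```bash
python3 -c "
from nest import *
go(416.5,-317,200,np.pi)
w=grab('wrist');cv2.imwrite('pics/w5.png',w['img'][:,:,::-1])"
```

```text
row [ 0.4561 -1.8504 -0.0071] [0.0014 0.003  0.0005] dist 572 q [-0.05  0.69 -0.67  1.7   0.51  0.93  0.65]
```

View pics/w5.png

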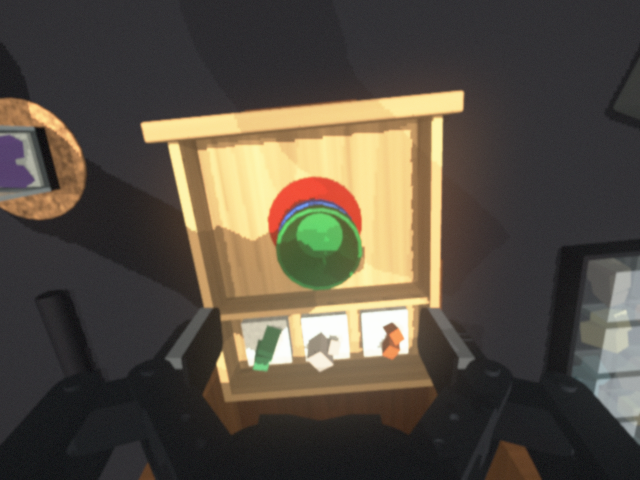

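Call:
move_arm(
  rows=".228 -.925 0 0 0 0 -1;.228 -.925 0 0 0 0 -1;.228 -.925 0 0 0 0 -1;.228 -.925 0 0 0 0 -1;.228 -.925 0 0 0 0 -1;.228 -.925 0 0 0 0 -1;.228 -.925 0 0 0 0 -1;.228 -.925 0 0 0 0 -1",
)

```text
clock: 19.95
eef_pos: [479.4, -49.7, 194.8]
tool_rot: [-3.136, -0.008, 3.131]
force: [0.1, -0.2, -1.2]
width: 85.5
gripper_force: 0.0
```

Call:
move_arm(
  rows=".228 -.925 0 0 0 0 -1;.228 -.925 0 0 0 0 -1;.228 -.925 0 0 0 0 -1;.228 -.925 0 0 0 0 -1;.228 -.925 0 0 0 0 -1;.228 -.925 0 0 0 0 -1;.228 -.925 0 0 0 0 -1;.228 -.925 0 0 0 0 -1;.228 -.925 0 0 0 0 -1;.228 -.925 0 0 0 0 -1;.228 -.925 0 0 0 0 -1",
)

```text
clock: 20.87
eef_pos: [415.7, -316.0, 196.8]
tool_rot: [3.14, -0.001, -3.138]
force: [-0.6, 0.3, 0.4]
width: 85.3
gripper_force: 0.0
```

```bash
python3 -c "
from nest import *
print(read_state()['eef_pos'])
w=grab('wrist');t=grab('top')
for k in blobs(w,'white',300)[:5]:
  e=cv2.fitEllipse(cv2.convexHull(k));print('w',np.round(e[0]+e[1],1),onz(w,*e[0],60).round(1))
for c in ('green','blue'):
 for k in blobs(t,c,60,(120,200,200,290))[:1]:
  e=cv2.minEnclosingCircle(k);print(c,e,onz(t,*e[0],93))
cv2.imwrite('pics/w6.png',w['img'][:,:,::-1])"
```

```text
[ 415.68247142 -315.96588539  196.76026275]
w [322.9 301.3 241.2 299.6] [ 472.5 -312.2   60. ]
w [595.8 301.1 174.9 216.6] [471.9 -75.9  60. ]
w [ 71.7 165.3  72.3 261.8] [ 358.4 -503.9   60. ]
w [448.3 337.5  35.8  72.7] [ 508.2 -199.5   60. ]
w [192.1 337.8  32.3  75.9] [ 508.9 -429.1   60. ]
green ((147.70408630371094, 250.89456176757812), 16.33096694946289) [552.24733836 236.04793898  93.        ]
```

View pics/w6.png

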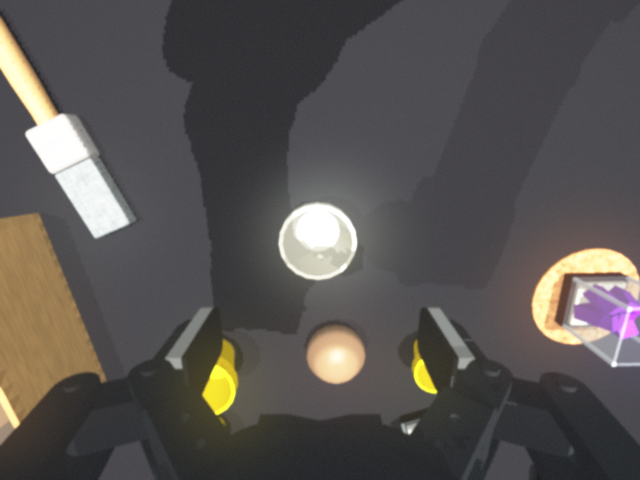

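```bash
python3 -c "
from nest import *
s=read_state();w=grab('wrist');g=cv2.cvtColor(w['img'],cv2.COLOR_RGB2GRAY)
m=(cv2.GaussianBlur(g,(3,3),0)>125).astype('uint8');m[:185]=0;m[300:]=0;m[:,:260]=0;m[:,375:]=0
k=np.vstack(cv2.findContours(m,0,1)[0]);e=cv2.fitEllipse(cv2.convexHull(k));print(e)
x=onz(w,*e[0],60);print(x);go(x[0],x[1],55,np.pi)"
```

```text
((317.9291687011719, 240.1995849609375), (79.3543930053711, 80.25242614746094), 53.39158248901367)
[ 417.79137742 -316.83221816   60.        ]
row [-0.0062 -0.0016  0.4743] [ 0.0002 -0.0001  0.0024] dist 142 q [ 1.08  0.6  -0.73  1.91  0.54  0.83  1.64]
```

Call:
move_arm(
  rows="-.006 -.002 .1 0 0 0 -1;-.006 -.002 .22 0 0 0 -1;-.006 -.002 .34 0 0 0 -1;-.006 -.002 .45 0 0 0 -1;-.006 -.002 .474 0 0 0 -1;-.006 -.002 .474 0 0 0 -1;-.006 -.002 .474 0 0 0 1;-.006 -.002 .474 0 0 0 1;-.006 -.002 .474 0 0 0 1;-.006 -.002 .474 0 0 0 1;-.006 -.002 .474 0 0 0 1;-.006 -.002 .474 0 0 0 1",
)

```text
clock: 22.02
eef_pos: [418.9, -318.7, 57.9]
tool_rot: [-3.14, 0.004, -3.14]
force: [-1.1, 0.8, 5.5]
width: 61.8
gripper_force: 63.6
```

```bash
python3 -c "
from h import *
s=read_state();print(s['eef_pos'],s['tool_rot'],s['force'],s['width']);go(552,236.8,210,np.pi)"
```

```text
[ 418.88136791 -318.68295749   57.87243404] [-3.1395796   0.00405544 -3.1404566 ] [-1.0669943   0.7688166   5.52302373] 61.78135339925262
row [-0.4479  1.8501 -0.509 ] [-0.0013  0.0026  0.0007] dist 591 q [ 0.94  0.8  -0.53  2.    0.77  0.55  1.43]
```

Call:
move_arm(
  rows="0 0 -.1 0 0 0 1;0 0 -.22 0 0 0 1;0 0 -.34 0 0 0 1;0 0 -.46 0 0 0 1;-.02 .1 -.508 0 0 0 1;-.06 .23 -.508 0 0 0 1;-.09 .36 -.508 0 0 0 1;-.12 .49 -.508 0 0 0 1;-.15 .62 -.508 0 0 0 1;-.18 .75 -.508 0 0 0 1;-.22 .9 -.508 0 0 0 1;-.22 .9 -.508 0 0 0 1",
)

```text
clock: 23.02
eef_pos: [485.7, -39.0, 210.7]
tool_rot: [3.137, 0.008, -3.129]
force: [0.2, -0.2, -0.0]
width: 62.0
gripper_force: 65.9
```

Call:
move_arm(
  rows="-.228 .95 0 0 0 0 1;-.228 .95 0 0 0 0 1;-.228 .95 0 0 0 0 1;-.228 .95 0 0 0 0 1;-.228 .95 0 0 0 0 1;-.228 .95 0 0 0 0 1;-.228 .95 0 0 0 0 1;-.228 .95 0 0 0 0 1;-.228 .95 0 0 0 0 1;-.228 .95 0 0 0 0 1;-.228 .95 0 0 0 0 1;-.228 .95 0 0 0 0 1",
)

```text
clock: 24.02
eef_pos: [551.4, 234.5, 208.0]
tool_rot: [-3.14, 0.001, 3.14]
force: [0.1, -0.2, -0.8]
width: 62.1
gripper_force: 65.9
```

```bash
python3 -c "
from h import *
s=read_state();print(s['eef_pos'],s['tool_rot'],s['force'],s['width']);go(552.8,236.8,112.5,np.pi)"
```

```text
[551.42263213 234.46857989 208.00100878] [-3.14049473e+00  5.49772171e-04  3.13991708e+00] [ 0.11892449 -0.15974863 -0.75308535] 62.08883608512073
row [-0.0044  0.0081  0.3183] [-0.0007  0.0003 -0.0011] dist 96 q [-0.03  0.68 -0.68  1.69  0.51  0.96  0.66]
```

Call:
move_arm(
  rows="-.004 .004 .08 0 0 0 1;-.004 .004 .18 0 0 0 1;-.004 .004 .25 0 0 0 1;-.004 .004 .29 0 0 0 1;-.004 .004 .31 0 0 0 1;-.004 .004 .318 0 0 0 1;-.004 .004 .32 0 0 0 1;-.004 .004 .32 0 0 0 1",
)

```text
clock: 24.68
eef_pos: [553.0, 238.2, 112.6]
tool_rot: [3.141, 0.002, -3.141]
force: [0.1, -0.7, -0.8]
width: 61.6
gripper_force: 65.9
```

Call:
move_arm(
  rows="0 -.003 .003 0 0 0 1;0 -.003 .005 0 0 0 1;0 -.003 .005 0 0 0 1;0 -.003 .005 0 0 0 -1;0 -.003 .005 0 0 0 -1;0 -.003 .005 0 0 0 -1;0 -.003 .005 0 0 0 -1;0 -.003 -.1 0 0 0 -1;0 -.003 -.22 0 0 0 -1;0 -.003 -.35 0 0 0 -1;0 -.003 -.35 0 0 0 -1;0 -.003 -.35 0 0 0 -1",
)

```text
clock: 25.68
eef_pos: [553.5, 237.9, 219.0]
tool_rot: [3.139, 0.005, -3.141]
force: [-0.5, -1.0, -0.8]
width: 85.5
gripper_force: 0.0
```

```bash
python3 -c "
from nest import *
go(550,-424,210,np.pi)
w=grab('wrist');cv2.imwrite('pics/w7.png',w['img'][:,:,::-1])"
```

```text
row [ 0.0133 -2.2064  0.025 ] [0.0014 0.003  0.0004] dist 662 q [-0.03  0.67 -0.69  1.68  0.5   0.97  0.66]
```

View pics/w7.png

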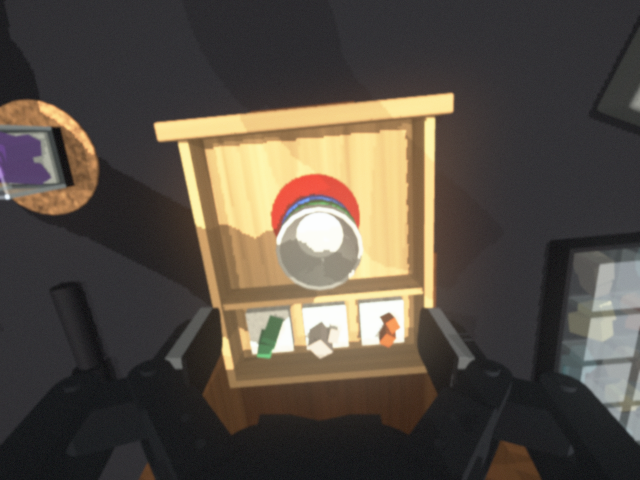

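Call:
move_arm(
  rows="0 -.98 0 0 0 0 -1;0 -.98 0 0 0 0 -1;0 -.98 0 0 0 0 -1;0 -.98 0 0 0 0 -1;0 -.98 0 0 0 0 -1;0 -.98 0 0 0 0 -1;0 -.98 0 0 0 0 -1;0 -.98 0 0 0 0 -1;0 -.98 0 0 0 0 -1",
)

```text
clock: 26.48
eef_pos: [551.2, -61.5, 214.4]
tool_rot: [-3.14, -0.004, 3.135]
force: [0.2, 1.2, -0.0]
width: 85.4
gripper_force: 0.0
```

Call:
move_arm(
  rows="0 -.98 0 0 0 0 -1;0 -.98 0 0 0 0 -1;0 -.98 0 0 0 0 -1;0 -.98 0 0 0 0 -1;0 -.98 0 0 0 0 -1;0 -.98 0 0 0 0 -1;0 -.98 0 0 0 0 -1;0 -.98 0 0 0 0 -1;0 -.98 0 0 0 0 -1",
)

```text
clock: 27.23
eef_pos: [551.9, -353.0, 214.4]
tool_rot: [3.141, -0.002, 3.138]
force: [-0.2, 0.9, -0.8]
width: 85.3
gripper_force: 0.0
```

Call:
move_arm(
  rows="0 -.246 .05 0 0 0 -1;0 -.246 .05 0 0 0 -1;0 -.246 .05 0 0 0 -1;0 -.246 .05 0 0 0 -1;0 -.246 .05 0 0 0 -1;0 -.246 .05 0 0 0 -1;0 -.246 .05 0 0 0 -1",
)

```text
clock: 27.82
eef_pos: [554.0, -422.2, 201.9]
tool_rot: [3.141, 0.001, -3.137]
force: [-0.9, -0.0, 0.1]
width: 85.5
gripper_force: 0.0
```

```bash
python3 -c "
from nest import *
print(read_state()['eef_pos'])
w=grab('wrist')
for k in blobs(w,'yellow',300)[:5]:
  e=cv2.fitEllipse(cv2.convexHull(k));print('y',np.round(e[0]+e[1],1),onz(w,*e[0],60).round(1))
go(562,-423.5,55,np.pi)
cv2.imwrite('pics/w8.png',w['img'][:,:,::-1])"
```

```text
[ 554.0034781  -422.2007046   201.92831435]
y [312.3 246.4  76.4  77.4] [ 562.9 -427.6   60. ]
y [568.7 231.4  58.5  76.6] [ 549.1 -216.1   60. ]
y [297.9 339.   50.7  57.9] [ 651.9 -440.9   60. ]
row [-0.0271 -0.0028  0.49  ] [0.0003 0.0003 0.0025] dist 147 q [ 0.97  0.83 -0.7   1.4   0.56  1.11  1.76]
```

View pics/w8.png

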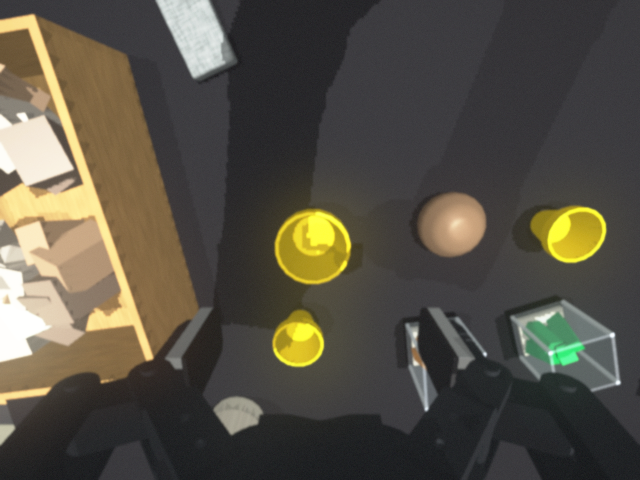

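Call:
move_arm(
  rows="-.029 -.013 .1 0 0 0 -1;-.029 -.013 .22 0 0 0 -1;-.029 -.013 .34 0 0 0 -1;-.029 -.013 .45 0 0 0 -1;-.029 -.013 .49 0 0 0 -1;-.029 -.013 .49 0 0 0 -1;-.029 -.013 .49 0 0 0 1;-.029 -.013 .49 0 0 0 1;-.029 -.013 .49 0 0 0 1;-.029 -.013 .49 0 0 0 1;-.029 -.013 .49 0 0 0 1;-.029 -.013 .49 0 0 0 1",
)

```text
clock: 28.87
eef_pos: [564.0, -429.3, 58.0]
tool_rot: [-3.139, 0.005, -3.141]
force: [0.2, 1.3, 6.8]
width: 61.5
gripper_force: 65.7
```

```bash
python3 -c "
from h import *
s=read_state();print(s['eef_pos'],s['tool_rot'],s['force'],s['width']);go(552.5,237,230,np.pi)"
```

```text
[ 563.95871684 -429.25526404   58.03070336] [-3.13920274  0.00523781 -3.14066445] [0.24578152 1.34533547 6.80949416] 61.47392541742903
row [ 0.0331  2.2195 -0.5787] [-0.0015  0.0033  0.0006] dist 688 q [ 0.93  1.   -0.62  1.46  0.67  0.9   1.68]
```

Call:
move_arm(
  rows="0 0 -.1 0 0 0 1;0 0 -.22 0 0 0 1;0 0 -.34 0 0 0 1;0 0 -.46 0 0 0 1;0 .05 -.57 0 0 0 1;0 .18 -.575 0 0 0 1;0 .31 -.575 0 0 0 1;0 .44 -.575 0 0 0 1;0 .57 -.575 0 0 0 1;0 .7 -.575 0 0 0 1;.01 .8 -.575 0 0 0 1;.01 .8 -.575 0 0 0 1",
)

```text
clock: 29.87
eef_pos: [558.8, -179.7, 229.4]
tool_rot: [3.138, 0.003, -3.13]
force: [0.3, -0.2, 0.4]
width: 61.9
gripper_force: 65.6
```

Call:
move_arm(
  rows=".01 .95 0 0 0 0 1;.01 .95 0 0 0 0 1;.01 .95 0 0 0 0 1;.01 .95 0 0 0 0 1;.01 .95 0 0 0 0 1;.01 .95 0 0 0 0 1;.01 .95 0 0 0 0 1;.01 .95 0 0 0 0 1;.01 .95 0 0 0 0 1",
)

```text
clock: 30.62
eef_pos: [555.1, 99.2, 228.4]
tool_rot: [3.141, 0.002, -3.135]
force: [0.2, -1.1, -0.5]
width: 61.4
gripper_force: 65.7
```

Call:
move_arm(
  rows=".013 .469 0 0 0 0 1;.013 .469 0 0 0 0 1;.013 .469 0 0 0 0 1;.013 .469 0 0 0 0 1;.013 .469 0 0 0 0 1;.013 .469 0 0 0 0 1;.013 .469 0 0 0 0 1",
)

```text
clock: 31.2
eef_pos: [552.0, 234.0, 226.9]
tool_rot: [-3.139, 0.0, 3.139]
force: [0.5, -0.4, -1.2]
width: 61.8
gripper_force: 65.7
```

```bash
python3 -c "
from h import *
s=read_state();print(s['eef_pos'],s['tool_rot'],s['force'],s['width']);go(553,236.6,133,np.pi)"
```

```text
[551.96256878 233.95553251 226.93509828] [-3.13906786e+00  3.30500316e-04  3.13932331e+00] [ 0.51067804 -0.35190586 -1.23097394] 61.77325627596439
row [-0.0033  0.0096  0.3131] [-0.0016  0.0002 -0.0014] dist 94 q [-0.02  0.66 -0.7   1.67  0.49  1.    0.67]
```

Call:
move_arm(
  rows="-.003 .003 .08 0 0 0 1;-.003 .003 .18 0 0 0 1;-.003 .003 .25 0 0 0 1;-.003 .003 .29 0 0 0 1;-.003 .003 .305 0 0 0 1;-.003 .003 .315 0 0 0 1;-.003 .003 .315 0 0 0 1;-.003 .003 .315 0 0 0 1",
)

```text
clock: 31.87
eef_pos: [552.8, 238.0, 133.7]
tool_rot: [3.141, 0.002, -3.141]
force: [0.5, 0.5, -0.8]
width: 61.4
gripper_force: 65.7
```

Call:
move_arm(
  rows="0 -.003 .004 0 0 0 1;0 -.003 .008 0 0 0 1;0 -.003 .008 0 0 0 1;0 -.003 .008 0 0 0 -1;0 -.003 .008 0 0 0 -1;0 -.003 .008 0 0 0 -1;0 -.003 .008 0 0 0 -1;0 -.003 -.1 0 0 0 -1;0 -.003 -.22 0 0 0 -1;0 -.003 -.36 0 0 0 -1;0 -.003 -.36 0 0 0 -1;0 -.003 -.36 0 0 0 -1",
)

```text
clock: 32.87
eef_pos: [553.2, 238.0, 243.2]
tool_rot: [3.139, 0.005, -3.141]
force: [0.1, -0.2, -0.1]
width: 85.5
gripper_force: 0.0
```

```bash
python3 -c "
from nest import *
w=grab('wrist');t=grab('top');s=grab('scene')
a=s['img'][130:270,270:470,::-1];b=w['img'][80:400,120:500,::-1]
cv2.imwrite('pics/m9.png',np.hstack([cv2.resize(a,(428,300)),cv2.resize(b,(356,300))]))
for k in blobs(t,'yellow',60,(100,180,220,300))[:1]:
  e=cv2.minEnclosingCircle(k);print('top y',e,onz(t,*e[0],133))
for k in blobs(t,'purple',40)[:1]: print('p',onz(t,*cv2.minAreaRect(k)[0],30))
u=.087;R=np.array([np.cos(u),np.sin(u)]);d=np.array([552,236]);print('front mid',d-100*R)
go(430,225,230,np.pi+.087)
"
```

```text
p [494.20143881 -38.71660592  30.        ]
front mid [452.37821135 227.3109709 ]
row [ 0.4043 -0.0367  0.0315] [-0.0009 -0.0013 -0.0549] dist 122 q [-0.02  0.65 -0.71  1.66  0.48  1.02  0.68]
```

View pics/m9.png

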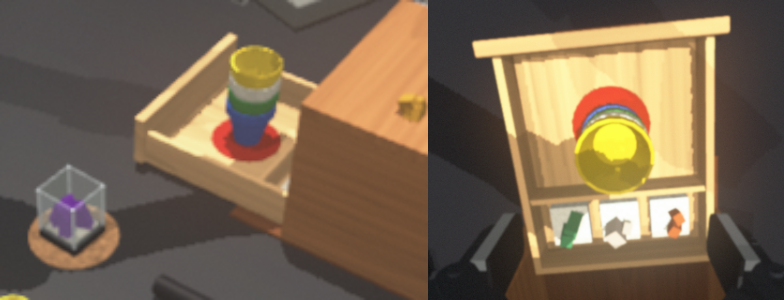

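Call:
move_arm(
  rows=".13 -.01 0 0 0 0 1;.26 -.02 0 0 0 -.055 1;.39 -.04 0 0 0 -.055 1;.483 -.052 0 0 0 -.055 1;.483 -.052 0 0 0 -.055 1;.483 -.052 .1 0 0 -.055 1;.483 -.052 .23 0 0 -.055 1;.483 -.052 .36 0 0 -.055 1;.483 -.052 .49 0 0 -.055 1;.483 -.052 .6 0 0 -.055 1;.483 -.052 .642 0 0 -.055 1;.483 -.052 .642 0 0 -.055 1",
)

```text
clock: 34.02
eef_pos: [404.7, 219.7, 44.0]
tool_rot: [-3.138, -0.007, -3.053]
force: [-0.4, -0.6, 0.3]
width: 0.1
gripper_force: 0.0
```

Call:
move_arm(
  rows="0 0 0 0 0 0 1;0 0 0 0 0 0 1;0 0 0 0 0 0 1",
)

```text
clock: 34.27
eef_pos: [407.8, 221.6, 48.8]
tool_rot: [3.141, 0.002, -3.055]
force: [0.5, 0.5, 0.5]
width: 0.1
gripper_force: 0.0
```

```bash
python3 -c "
from nest import *
go(440,225,50,np.pi+.087);print(read_state()['force'])
t=grab('top')
for k in blobs(t,'yellow',60,(100,180,220,300))[:1]:
  e=cv2.minEnclosingCircle(k);print('top y',e,onz(t,*e[0],133))
"
```

```text
row [-0.1079  0.0019 -0.0037] [ 0.0007  0.001  -0.0001] dist 32 q [-0.27  0.76 -0.43  2.17  0.85  0.39  0.25]
[0.52668854 0.45137783 0.47655427]
top y ((140.09524536132812, 246.90475463867188), 15.13343620300293) [553.10631698 238.94612398 133.        ]
```

Call:
move_arm(
  rows="-.04 0 0 0 0 0 1;-.08 0 0 0 0 0 1;-.1 0 0 0 0 0 1;-.12 0 0 0 0 0 1;-.14 0 0 0 0 0 1;-.16 0 0 0 0 0 1;-.18 0 0 0 0 0 1;-.2 0 0 0 0 0 1;-.22 0 0 0 0 0 1;-.24 0 0 0 0 0 1;-.26 0 0 0 0 0 1;-.28 0 0 0 0 0 1",
)

```text
clock: 35.32
eef_pos: [491.0, 228.7, 48.2]
tool_rot: [-3.142, -0.0, -3.054]
force: [-2.3, 0.6, 5.8]
width: -0.0
gripper_force: 0.0
```

Call:
move_arm(
  rows="-.02 0 0 0 0 0 1;-.04 0 0 0 0 0 1;-.06 0 0 0 0 0 1;-.08 0 0 0 0 0 1;-.1 0 0 0 0 0 1;-.12 0 0 0 0 0 1;-.14 0 0 0 0 0 1;-.155 0 0 0 0 0 1;-.17 0 0 0 0 0 1;-.18 0 0 0 0 0 1;-.18 0 0 0 0 0 1",
)

```text
clock: 36.23
eef_pos: [545.9, 233.7, 48.2]
tool_rot: [3.141, 0.002, -3.055]
force: [0.4, -0.3, 5.0]
width: 0.0
gripper_force: 0.0
```

```bash
python3 -c "
from nest import *
go(560,235,50,np.pi+.087);print(read_state()['eef_pos'],read_state()['force'])
t=grab('top');cv2.imwrite('pics/t10.png',cv2.resize(t['img'][40:330,40:340,::-1],(600,580)))
for k in blobs(t,'yellow',60,(100,120,220,300))[:1]:
  e=cv2.minEnclosingCircle(k);print('top y',e,onz(t,*e[0],133))
"
```

```text
row [-0.0474  0.0002 -0.006 ] [ 0.0006  0.0011 -0.    ] dist 14 q [-0.11  0.89 -0.57  1.81  0.74  0.67  0.55]
[545.85468138 233.71436954  48.16739325] [ 0.41531311 -0.29712466  5.04895034]
top y ((136.23944091796875, 192.13380432128906), 14.914097785949707) [658.15471652 248.8119918  133.        ]
```

Call:
move_arm(
  rows="-.015 0 0 0 0 0 1;-.03 0 0 0 0 0 1;-.045 0 0 0 0 0 1;-.05 0 0 0 0 0 1;-.05 0 0 0 0 0 1",
)

```text
clock: 36.7
eef_pos: [560.0, 234.7, 48.1]
tool_rot: [3.141, 0.001, -3.054]
force: [0.0, -0.3, 5.2]
width: 0.1
gripper_force: 0.0
```

Call:
move_arm(
  rows="-.01 0 0 0 0 0 1;-.02 0 0 0 0 0 1;-.03 0 0 0 0 0 1;-.03 0 0 0 0 0 1",
)

```text
clock: 37.03
eef_pos: [569.0, 235.4, 48.1]
tool_rot: [3.142, 0.001, -3.054]
force: [-0.0, 0.3, 4.4]
width: 0.2
gripper_force: 0.0
```

Call:
move_arm(
  rows="-.01 0 0 0 0 0 1;-.02 0 0 0 0 0 1;-.025 0 0 0 0 0 1",
)

```text
clock: 37.28
eef_pos: [575.9, 236.0, 48.1]
tool_rot: [-3.141, -0.0, -3.054]
force: [-1.9, 0.8, 6.4]
width: -0.1
gripper_force: 0.0
```

Call:
move_arm(
  rows="-.01 0 0 0 0 0 1;-.02 0 0 0 0 0 1;-.02 0 0 0 0 0 1",
)

```text
clock: 37.53
eef_pos: [582.4, 236.6, 48.1]
tool_rot: [3.142, 0.0, -3.054]
force: [-0.7, -0.4, 5.0]
width: 0.2
gripper_force: 0.0
```

```bash
python3 -c "
from nest import *
print(read_state()['eef_pos'],read_state()['force'])
t=grab('top')
for k in blobs(t,'yellow',60,(100,100,220,300))[:1]:
  e=cv2.minEnclosingCircle(k);print('top y',e,cv2.boundingRect(k),onz(t,*e[0],133))
"
```

```text
[582.36928524 236.58614572  48.08385389] [-0.71876962 -0.43595345  5.01274279]
top y ((137.13333129882812, 176.0), 15.166439056396484) (122, 173, 31, 14) [689.64220587 247.91822838 133.        ]
```

Call:
move_arm(
  rows="-.007 0 0 0 0 0 1;-.013 0 0 0 0 0 1;-.013 0 0 0 0 0 1",
)

```text
clock: 37.83
eef_pos: [585.9, 236.9, 48.1]
tool_rot: [-3.141, 0.0, -3.054]
force: [-1.3, 0.1, 5.8]
width: 0.1
gripper_force: 0.0
```

Call:
move_arm(
  rows="-.007 0 0 0 0 0 1;-.013 0 0 0 0 0 1;-.013 0 0 0 0 0 1",
)

```text
clock: 38.08
eef_pos: [588.2, 237.1, 48.1]
tool_rot: [-3.141, -0.003, -3.054]
force: [-4.1, -0.1, 8.9]
width: 0.0
gripper_force: 0.0
```

Call:
move_arm(
  rows="-.007 0 0 0 0 0 1;-.013 0 0 0 0 0 1;-.013 0 0 0 0 0 1",
)

```text
clock: 38.33
eef_pos: [588.0, 237.1, 47.9]
tool_rot: [-3.139, -0.01, -3.053]
force: [-14.3, -2.1, 14.9]
width: 0.1
gripper_force: 0.0
```

Call:
move_arm(
  rows="-.01 0 0 0 0 0 1;-.01 0 0 0 0 0 1;-.01 0 0 0 0 0 1",
)

```text
clock: 38.58
eef_pos: [588.0, 237.0, 47.7]
tool_rot: [-3.137, -0.015, -3.052]
force: [-20.4, -4.1, 19.5]
width: -0.3
gripper_force: 0.0
```

Call:
move_arm(
  rows=".03 0 0 0 0 0 1;.08 0 0 0 0 0 1;.18 0 0 0 0 0 1;.3 0 0 0 0 0 1;.4 0 -.05 0 0 0 1;.4 0 -.2 0 0 0 1;.4 0 -.35 0 0 0 1;.4 .1 -.5 0 0 0 1;.4 .25 -.5 0 0 0 1;.4 .4 -.5 0 0 0 1;.4 .5 -.5 0 0 0 1;.4 .5 -.5 0 0 0 1",
)

```text
clock: 39.58
eef_pos: [461.3, 385.7, 199.2]
tool_rot: [3.133, 0.001, -3.047]
force: [-0.6, 0.2, 1.2]
width: 0.0
gripper_force: 0.0
```

```bash
python3 -c "
from nest import *
print(read_state()['eef_pos'],read_state()['force'])
t=grab('top');s=grab('scene');print(grab)
a=t['img'][40:330,40:340,::-1];b=s['img'][80:380,180:480,::-1]
cv2.imwrite('pics/m11.png',np.hstack([cv2.resize(a,(400,387)),cv2.resize(b,(387,387))]))
for k in blobs(t,'purple',40)[:1]: print('p',onz(t,*cv2.minAreaRect(k)[0],30))
"
```

```text
[461.30525862 385.72641679 199.24524191] [-0.57145169  0.23098708  1.21838967]
<function grab at 0x7feaeff98f40>
p [494.20143881 -38.71660592  30.        ]
```

View pics/m11.png

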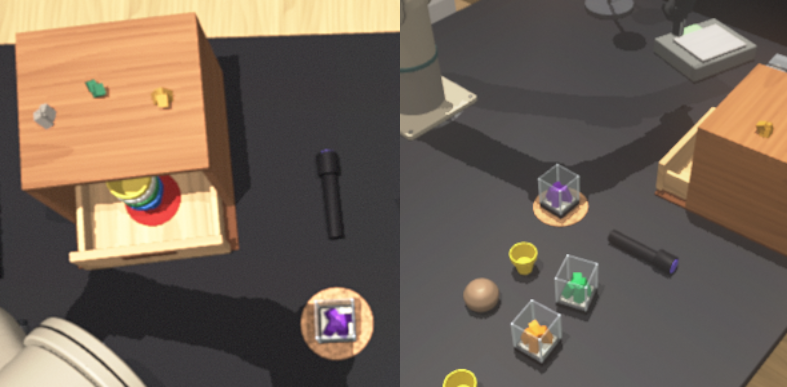

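```bash
python3 -c "
from nest import *
t=grab('top')
a=onz(t,196,163.8,204)[:2];b=onz(t,212.5,229,76)[:2];u=np.array([np.cos(.087),np.sin(.087)]);print(a,b,(a-b)@u)
k=np.vstack(blobs(t,'red',20,(110,150,200,240)));print('red',cv2.minEnclosingCircle(k),onz(t,*cv2.minEnclosingCircle(k)[0],13))
HUE['blue']=((105,90,20),(130,255,255))
for c,z in(('blue',73),('green',93)):
 for k in blobs(t,c,20,(110,150,200,240))[:1]: 
  e=circ(t,k,lambda p:p[:,1]>p[:,1].max()-9);print(c,np.round(e,1),onz(t,e[0],e[1],z))
"
```

```text
[687.23686229 121.58189438] [594.98234487 114.72827111] 92.50111367705263
red ((153.84616088867188, 188.07691955566406), 20.419509887695312) [698.95297032 249.01042121  13.        ]
blue [148.5 188.4   8.6] [681.55813932 242.89617911  73.        ]
green [141.9 178.7  15.2] [696.11127367 250.61991053  93.        ]
```

Call:
move_arm(
  rows="0 0 -.1 0 0 0 1;0 0 -.1 0 0 0 1;0 0 -.1 0 0 0 1;0 0 -.1 0 0 0 1;0 0 -.1 0 0 0 1;0 0 -.1 0 0 0 1;0 0 -.1 0 0 0 1;0 0 -.1 0 0 0 1;0 0 -.1 0 0 0 1;0 0 -.1 0 0 0 1;0 0 -.1 0 0 0 1;0 0 -.1 0 0 0 1",
)

```text
clock: 40.73
eef_pos: [463.9, 376.8, 227.9]
tool_rot: [3.142, -0.0, -3.054]
force: [0.5, -0.4, -0.1]
width: -0.1
gripper_force: 0.0
```

Call:
move_arm(
  rows="0 0 0 0 0 0 1;0 0 0 0 0 0 1;0 0 0 0 0 0 1;0 0 0 0 0 0 1;0 0 0 0 0 0 1;0 0 0 0 0 0 1;0 0 0 0 0 0 1;0 0 0 0 0 0 1;0 0 0 0 0 0 1;0 0 0 0 0 0 1;0 0 0 0 0 0 1;0 0 0 0 0 0 1",
)

```text
clock: 41.73
eef_pos: [463.9, 376.8, 227.9]
tool_rot: [3.142, -0.0, -3.054]
force: [-0.1, -0.4, 0.7]
width: 0.1
gripper_force: 0.0
```

```bash
python3 -c "
from nest import *
t=grab('top')
for k in blobs(t,'purple',40)[:1]: print('p',onz(t,*cv2.minAreaRect(k)[0],30))
k=np.vstack(blobs(t,'mat',15,(250,240,330,320)));e=cv2.fitEllipse(cv2.convexHull(k));print('mat',onz(t,*e[0],4))
"
```

```text
p [494.20143881 -38.71660592  30.        ]
mat [495.73348067 -35.92851869   4.        ]
```

```bash
python3 -c "
from cell import *
print(finish_job())"
```

```text
the job is handed in; nothing more can be done
None
```

The job is handed in. The blue cup, with the green, white and large yellow cups nested in it, stands on the red disc; the drawer was pushed to its stop; the purple box stands upright on the cork mat. I got no verdict back from the judging.

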